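# Charge the deburring tub

### The job

Put all the loose steel brackets into the open steel tub on the turntable, then pick up the shaker box, tip it over the tub and shake all its ceramic chips out over the brackets, spread so that each of the tub's two lanes gets at least two chips. Lay the shaker back the right way up in the middle of its rubber mat, slide the tub's cover fully shut, and only then turn the turntable by its post a quarter turn counter-clockwise (seen from above), all the way to its end stop. Leave the other things on the bench alone.

Things in the scene. Friction and masses are not known exactly. Their poses are not given: they have to be found in the camera images.
- tub_in (a point): centre of the inner floor of the open steel tub on the turntable, 31 mm above the bench; axes turn with the turntable, z up. Inside 154 (x) by 152 mm (y); walls 5 mm thick, 55 mm high (top 86 mm above the bench). A 4 mm thick, 30 mm high rib along x at y = 0 parts it into two lanes (y > 0, y < 0), each 154 by 74 mm
- pivot (a point): the point on the turntable's axis level with the tub's floor, at (0, +79 mm) from tub_in, same axes. All that turns stays within 195 mm of the axis. The grey disc is 250 mm across, top 27 mm above the bench. Two rails for the parked cover, top 86 mm above the bench, run from the tub's +y wall to y = +172 mm here
- post (a point): top centre of the black upright round post for turning the turntable: 18 mm thick, from the disc up to 135 mm above the bench, at (-125 mm, 0) from the axis, 33 mm clear of the tub's rails and walls. Take it from above
- turntable (a joint): angle of the turntable, rad, counter-clockwise positive from above, from 0 (loading stop; starts at 0 to 0.3) to 1.571 (end stop). Stays where it is left; about 3 N at the post turns it
- cover (a joint): how far the tub's flat aluminium cover is open, m: 0 shut over the whole tub, 0.165 fully open (starts at 0.15 to 0.165, tub all open). It slides along tub_in's y, shutting towards -y, with about 2 N; stays where it is left
- cover_grip (a point): top centre of the black grip bar on the middle of the cover: 60 mm long (along tub_in's x), 12 mm thick (y), standing 36 mm above the cover's plate, top 128 mm above the bench. The plate is 166 by 162 mm, 5 mm thick, 87 to 92 mm above the bench. When shut the bar is over tub_in
- mat: black rubber mat, 160 mm (x) by 90 mm (y), 4 mm thick, fixed on the bench; origin at the centre of its underside
- shaker: grey plastic shaker box with clear top, lying on the mat: 122 (x) by 42 (y) by 46 mm (z), walls 3 mm, 0.14 to 0.24 kg empty. Origin at the centre of its underside, z up. Its -x end is the mouth, an opening 36 mm wide and 22 mm high from the inner floor up; +x is closed. Chips lie in it in one layer and stay while held level; tipped mouth down 13 to 30 degrees and shaken, they slide out
- mouth (a point): middle of the lower lip of the shaker's mouth, at (-61, 0, 3) mm in the shaker's frame
- chip1: terracotta-coloured ceramic deburring chip, a 20 (x) by 16 (y) by 13 mm (z) block with rounded edges, 12 g, in the shaker at the start; 6 to 8 are present. Origin at the centre of its underside
- chip2: terracotta-coloured ceramic deburring chip, a 20 (x) by 16 (y) by 13 mm (z) block with rounded edges, 12 g, in the shaker at the start; 6 to 8 are present. Origin at the centre of its underside
- chip3: terracotta-coloured ceramic deburring chip, a 20 (x) by 16 (y) by 13 mm (z) block with rounded edges, 12 g, in the shaker at the start; 6 to 8 are present. Origin at the centre of its underside
- chip4: terracotta-coloured ceramic deburring chip, a 20 (x) by 16 (y) by 13 mm (z) block with rounded edges, 12 g, in the shaker at the start; 6 to 8 are present. Origin at the centre of its underside
- chip5: terracotta-coloured ceramic deburring chip, a 20 (x) by 16 (y) by 13 mm (z) block with rounded edges, 12 g, in the shaker at the start; 6 to 8 are present. Origin at the centre of its underside
- chip6: terracotta-coloured ceramic deburring chip, a 20 (x) by 16 (y) by 13 mm (z) block with rounded edges, 12 g, in the shaker at the start; 6 to 8 are present. Origin at the centre of its underside
- chip7: terracotta-coloured ceramic deburring chip, a 20 (x) by 16 (y) by 13 mm (z) block with rounded edges, 12 g, in the shaker at the start; 6 to 8 are present. Origin at the centre of its underside
- chip8: terracotta-coloured ceramic deburring chip, a 20 (x) by 16 (y) by 13 mm (z) block with rounded edges, 12 g, in the shaker at the start; 6 to 8 are present. Origin at the centre of its underside
- bracket1: steel T-bracket, base plate 44 mm (x) by 30 mm (y) and 8 mm thick with an upright rib in the middle along x, 44 mm long, 10 mm thick, up to 38 mm; 0.14 kg; 2 or 3 are present on the bench to the robot's right. Origin at the centre of its underside, z up
- bracket2: steel T-bracket, base plate 44 mm (x) by 30 mm (y) and 8 mm thick with an upright rib in the middle along x, 44 mm long, 10 mm thick, up to 38 mm; 0.14 kg; 2 or 3 are present on the bench to the robot's right. Origin at the centre of its underside, z up
- bracket3: steel T-bracket, base plate 44 mm (x) by 30 mm (y) and 8 mm thick with an upright rib in the middle along x, 44 mm long, 10 mm thick, up to 38 mm; 0.14 kg; 2 or 3 are present on the bench to the robot's right. Origin at the centre of its underside, z up
- spraycan: spray can, 54 mm thick, 140 mm high, loose; not to be moved
- mug: white mug, 76 mm wide, 90 mm high, loose; not to be moved
- wrench: steel wrench lying on the bench, loose; not to be moved
There are look-alikes about, which are no part of the job. Leave any brown or purple look-alike of the bracket1 alone.

How it is judged:
By the outcome, as a careful person would: the job done as asked, in the order asked, and still so for the second after the job is handed in, with the robot touching nothing.
Of bracket1, bracket2, bracket3 only 2 to 3 are there at a start; the rules pass over those that are not, and their reading is None.
Of chip1, chip2, chip3, chip4, chip5, chip6, chip7, chip8 only 6 to 8 are there at a start; the rules pass over those that are not, and their reading is None.
At some moment in a run one of bracket1, bracket2, bracket3 may be knocked a few centimetres aside while the robot is not near it.
It also fails if it takes over 208 s, if anything falls off the work surface, if the arm or the gripper's body presses on something with over 40 N, if the wrist force passes 120 N, or if a joint passes its speed limit or range.

### The arm

A 7-joint arm with a two-finger parallel gripper is mounted at the origin on the work surface. World frame = base frame: x ahead of the robot, y to its left, z up, the work surface at z = 0. Lengths are in mm, angles in rad, forces in N, time in s.
With the tool pointing down it reaches from about 400 to 850 mm from the base axis. Payload 10.4 kg.
Tool frame: the origin (TCP) lies midway between the tips of the shut fingers; the grasp point (between the pads) lies 19 mm behind it (env.grip_point_offset is the distance from the TCP to the grasp point, in mm); z points along the fingers, y is the line along which they close (so a half turn about z gives the same grasp; the last joint's range is limited). The gripper opens to 87 mm and grips with 3 to 60 N. Pads are 19 mm wide; open, the fingers measure 117 mm over their backs; the gripper's body (75 mm by 190 mm) begins 51 mm behind the grasp point.
Start: joints at [-1.33, 0.332, -0.065, 1.46, 0.022, 1.35, -0.088], TCP at [162.955, 603.409, 183.876] pointing down, gripper open.
Joint ranges: [-2.6, 2.6], [-0.5, 2.12], [-1.47, 1.34], [0.16, 2.42], [-1.27, 4.41], [0.06, 2.06], [-2.6, 2.6]. Speed limits (rad/s): [2.22, 2.22, 2.79, 2.79, 3.14, 3.14, 3.14].

### API

Orientations are given as a unit quaternion [w, x, y, z].
In Python, from plant import env gives the robot as it stands.
- The arm moves only by the tool apply_moves, never from a script. Its argument "moves" is one flat list of numbers, 4 for each row, row after row: the shift along the tool's x, y, z each as a share of 0.4 m, from -1 to 1, then the turn about the tool's z as a share of 120 degrees, from -1 to 1. In form: [tx, ty, tz, roll, tx, ty, tz, roll, ...]. A call has exactly 5 rows; each row is the pose to reach, as a shift and turn from the pose commanded when the call began, along the tool's axes at that moment; what a row does not reach only later rows make up. A row lasts 1/10 s, in which the tool goes at most 50 mm and 8.59 degrees, less where a joint would pass 70% of its speed; a pose out of reach is approached as far as the arm can. A call with a number of a shift or a turn outside -1 to 1 is refused whole. A call with a gripper value outside its range is refused whole. "jaw" is the closure, from 0 (fully open) to 1 (shut), set as the call begins (left out, the last holds). The fingers move at their own pace and stop on an object; the grip force is fixed at half the most. Time passes only in rows, so rows that repeat a pose let the fingers close, or fill a call up. It gives the time, the measured TCP pose, the force, the opening and the grip force at its end, in the units of the state.
- env.read_state(): the state, without advancing time (a new reading comes with each control period).
- env.snapshot(name): name is "side" or "top" or "wrist"; returns a dict with "color" (400x640x3 uint8, blue, green, red), "z_map" (400x640 float32, mm along the optical axis (not along the pixel's ray), 0 where there is no reading), "intrinsics" (3x3 intrinsics, pixels), "extrinsics" (4x4, takes a point from world to camera coordinates). Camera axes: x right, y up, looking along -z (the intrinsics and any distortion apply to the point x, -y, -z); pixel columns grow to the right and rows downward; lengths in mm; the calibration is good to about 2 mm. A picture is of the moment at which its call begins.
- env.close_job(): hands the job in; it is judged then, once.
The state is a dict: "clock": time; "joint_positions": joint angles; "joint_vel": joint speeds; "tau": joint torques, N m; "tool_pos": TCP position; "eef_rot": TCP orientation; "ft_force": force on the tool from outside, world axes, zero at the start; "torque": the same for the moment, N m; "opening": finger opening in mm; "finger_force": force on a finger pad.
Only numpy, scipy, OpenCV 4.12 (cv2) and the standard library are available. Lean on these libraries where they do the work, as an engineer would, in place of code of your own. Each camera call takes 0.05 s, during which the arm holds its last target. There are 200 camera calls.

## Working session

There is one attempt and no reset: what is moved stays moved. The work goes in short steps, Python scripts to look and compute and a tool call to move; the robot and the scene stay as the last step left them, time stands still between calls to the robot, and variables do not carry over. Pictures are saved under pics/ and viewed, at most 14 in all, crops included, and the job is handed in when it is done.

Besides the shell and the picture viewer there is one more tool, called after ">>>" as a command line: name --argument value ..., lists and objects as JSON in quotes. apply_moves: Moves the arm, as the interface text tells. Its arguments: {"type":"object","properties":{"moves":{"type":"array","items":{"type":"number"}},"jaw":{"type":"number"}},"required":["moves"]}

```bash
ls; mkdir -p pics
cat > h.py <<'E'
import numpy as np, cv2
from plant import env
from scipy.spatial.transform import Rotation as R
def snap(n,save=None):
    s=env.snapshot(n)
    if save: cv2.imwrite('pics/'+save,s['color'])
    np.savez('%s.npz'%(save or n),**s); return s
def w2p(s,p):
    T=s['extrinsics'];c=T[:3,:3]@np.asarray(p,float)+T[:3,3];u=s['intrinsics']@np.array([c[0],-c[1],-c[2]]);return u[:2]/u[2]
def ray(s,u,v):
    T=s['extrinsics'];d=np.linalg.inv(s['intrinsics'])@np.array([u,v,1.]);d=np.array([d[0],-d[1],-d[2]])
    Rm=T[:3,:3];return -Rm.T@T[:3,3],Rm.T@d
def atz(s,u,v,z):
    o,d=ray(s,u,v);return o+d*(z-o[2])/d[2]
def px(s,u,v):
    o,d=ray(s,u,v);return o+d*float(s['z_map'][int(round(v)),int(round(u))])
def cloud(s):
    h,w=s['z_map'].shape;U,V=np.meshgrid(np.arange(w),np.arange(h))
    d=np.linalg.inv(s['intrinsics'])@np.stack([U.ravel(),V.ravel(),np.ones(h*w)]);d[1:]*=-1
    T=s['extrinsics'];p=(T[:3,:3].T@(d*s['z_map'].ravel()-T[:3,3:4])).T.reshape(h,w,3)
    p[s['z_map']==0]=np.nan;return p
E
python3 - <<'E'
from h import *
np.set_printoptions(suppress=True,precision=3)
st=env.read_state();print(st['clock'],st['tool_pos'],st['eef_rot'],st['opening'],st['joint_positions']);
q=st['eef_rot'];print(R.from_quat([q[1],q[2],q[3],q[0]]).as_matrix())
for n in('side','top'):
    s=snap(n,n+'1.png');print(s['extrinsics'],s['intrinsics'])
E
```

```text
pics
0.0 [162.849 602.935 183.025] [-0.     0.131  0.991 -0.001] 87.27994488766099 [-1.33   0.333 -0.065  1.461  0.022  1.35  -0.088]
[[-0.965  0.261 -0.   ]
 [ 0.261  0.965 -0.001]
 [-0.    -0.001 -1.   ]]
[[    0.816    -0.577     0.016  -408.894]
 [    0.43      0.627     0.65   -298.716]
 [   -0.385    -0.523     0.76  -1054.005]
 [    0.        0.        0.        1.   ]] [[428.452   0.    319.357]
 [  0.    428.452 197.777]
 [  0.      0.      1.   ]]
[[    0.005    -1.        0.007     5.096]
 [    0.993     0.006     0.114  -511.924]
 [   -0.114     0.007     0.993 -1378.475]
 [    0.        0.        0.        1.   ]] [[467.603   0.    320.97 ]
 [  0.    467.603 206.366]
 [  0.      0.      1.   ]]
```

View pics/top1.png

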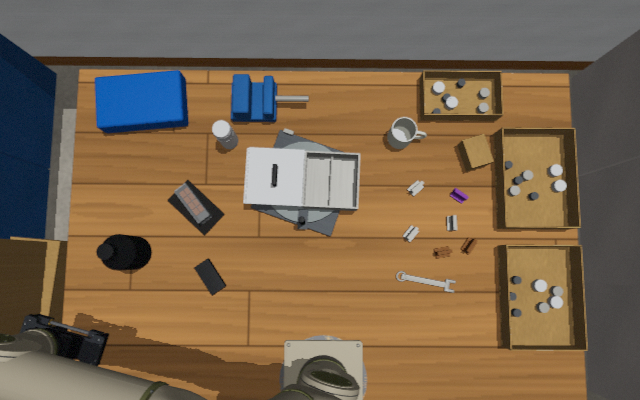

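View pics/side1.png

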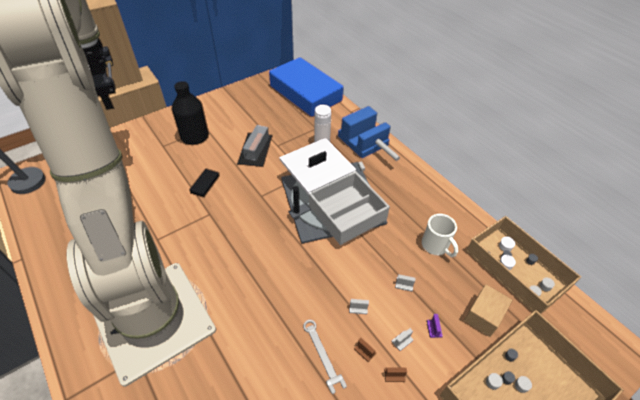

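Run:
```python
from h import *
np.set_printoptions(suppress=True,precision=1)
s=dict(np.load('top1.png.npz'));P=cloud(s);C=s['color'].astype(int);x,y,z=P[...,0],P[...,1],P[...,2]
print('bench z',np.nanmedian(z[300:320,100:250]))
def reg(m,a,b,c,d):
    k=np.zeros(m.shape,bool);k[b:d,a:c]=1;return m&k
def rect(name,m):
    q=P[m][:,:2].astype(np.float32);print(name,len(q),cv2.minAreaRect(q),'z',np.nanmedian(P[m][:,2]))
rect('tubtop',reg((z>78)&(z<100),235,140,370,215))
rect('grip',reg((z>108)&(z<140),255,155,295,195))
rect('post',reg((z>110)&(z<150),295,200,315,235))
V=C.max(2)
rect('shaker',reg((z>30)&(z<65),160,170,230,240))
rect('matshaker',reg((V<70)&(z<25)&(z>-5),160,170,230,240))
m=reg((z>14)&(z<50),390,170,490,265).astype(np.uint8)
n,l,st,c=cv2.connectedComponentsWithStats(m)
for i in range(1,n):
    if st[i,4]>15: rect('b%s %s'%(c[i].round(),C[l==i].mean(0).round()),l==i)
sc=lambda a,b,cc,d,k:cv2.resize(s['color'][b:d,a:cc],None,fx=k,fy=k,interpolation=cv2.INTER_CUBIC)
A=sc(395,170,485,262,6);B=sc(160,170,230,240,6)[:420]
im=np.zeros((600,800,3),np.uint8);A=cv2.resize(A,(400,409));B=cv2.resize(B,(400,400));im[:409,:400]=A;im[:400,400:]=B
cv2.imwrite('pics/c1.png',im[:410])
```

```text
bench z -0.591569215924323
tubtop 3614 ((588.8807373046875, 66.4273910522461), (333.0933532714844, 167.51589965820312), 87.49826049804688) z 91.11680041431961
grip 106 ((591.3717041015625, 143.34320068359375), (12.632427215576172, 59.23899841308594), 86.8634262084961) z 126.38834666774594
post 33 ((462.7780456542969, 65.36711883544922), (14.058639526367188, 14.019797325134277), 0.5031372904777527) z 134.64650236796155
shaker 630 ((518.01904296875, 393.7103271484375), (123.77721405029297, 42.826446533203125), 38.77748489379883) z 49.38683875275052
matshaker 809 ((511.2037353515625, 391.8448181152344), (159.95108032226562, 87.75216674804688), 47.74122619628906) z 3.8612721001087453
b[416. 187.] [163. 167. 168.] 54 ((573.57275390625, -279.91400146484375), (9.788294792175293, 42.2419548034668), 41.73208999633789) z 36.78333865084131
b[460. 194.] [115.  48.  94.] 83 ((550.91650390625, -412.02001953125), (43.27131271362305, 12.190322875976562), 55.87382888793945) z 35.36843226806181
b[453. 222.] [122. 126. 127.] 80 ((466.23858642578125, -388.3587951660156), (43.18400573730469, 14.469231605529785), 8.195069313049316) z 35.461933116403415
b[411. 233.] [147. 151. 152.] 67 ((433.2354431152344, -262.2885437011719), (11.795318603515625, 43.92761993408203), 50.04359436035156) z 36.215392304158556
b[470. 245.] [33. 60. 93.] 83 ((397.2042236328125, -438.5500183105469), (11.733609199523926, 43.34961700439453), 56.29582977294922) z 34.575414406563176
b[443. 252.] [ 45.  79. 119.] 59 ((377.3725891113281, -357.2135314941406), (9.794938087463379, 45.33140563964844), 9.626761436462402) z 35.712309355613634
```

View pics/c1.png

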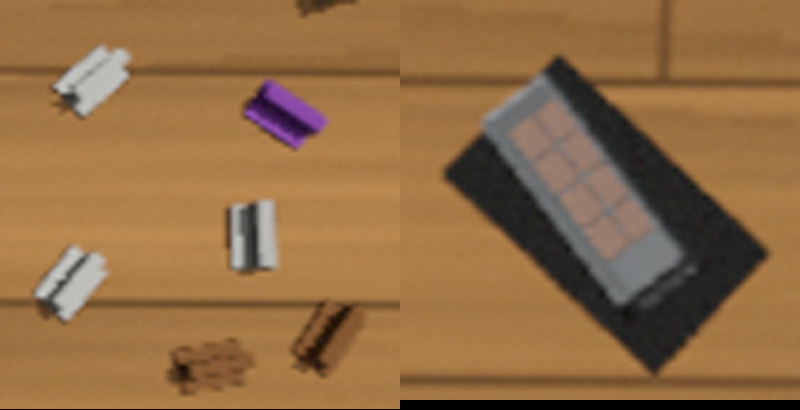

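```bash
cat >> h.py <<'E'
def pose():
    st=env.read_state();q=st['eef_rot'];M=R.from_quat([q[1],q[2],q[3],q[0]]).as_matrix()
    return np.array([*st['tool_pos'],np.degrees(np.arctan2(M[1,1],M[0,1]))]),st
def plan(wps,p=None):
    "wps: (x,y,z,psi) with psi=tool y dir deg; one call each; psi None keeps"
    if p is None: p,st=pose();print('at',p.round(1),'t',round(st['clock'],2),'F',np.round(st['ft_force'],1),'open',round(st['opening'],1))
    p=np.array(p,float)
    for w in wps:
        t=np.array([p[i] if w[i] is None else w[i] for i in range(4)],float)
        a=np.radians(p[3]);d=t-p;dp=(d[3]+90)%180-90 if w[3] is not None else 0
        tx=-np.sin(a)*d[0]+np.cos(a)*d[1];ty=np.cos(a)*d[0]+np.sin(a)*d[1]
        r=np.array([tx/400,ty/400,-d[2]/400,-dp/120]).round(3)
        print(r.tolist(),'dist',np.linalg.norm(d[:3]).round(),'rot',round(dp,1))
        a2=p[3]-r[3]*120
        p=np.array([p[0]-np.sin(a)*r[0]*400+np.cos(a)*r[1]*400,p[1]+np.cos(a)*r[0]*400+np.sin(a)*r[1]*400,p[2]-r[2]*400,a2])
    return p
def tub(x,y,yaw=-2.6,o=(584.9,-18.5)):
    c,s=np.cos(np.radians(yaw)),np.sin(np.radians(yaw));return o[0]+c*x-s*y,o[1]+s*x+c*y
E
python3 - <<'E'
from h import *
np.set_printoptions(suppress=True,precision=1)
for n in('top','side'):
    s=dict(np.load(n+'1.png.npz'));P=cloud(s);z=P[...,2]
    for nm,m in(('bottle',(P[...,0]>250)&(P[...,0]<470)&(P[...,1]>470)&(P[...,1]<720)&(z>30)&(z<290)),('vise',(P[...,0]>700)&(P[...,0]<900)&(P[...,1]>50)&(P[...,1]<320)&(z>20)&(z<300)),('right',(P[...,1]<-150)&(P[...,0]>300)&(P[...,0]<800)&(z>45))):
        q=P[m]
        if len(q): print(n,nm,len(q),np.percentile(q,[1,50,99],axis=0).round().tolist())
s=dict(np.load('top1.png.npz'));P=cloud(s);m=(P[...,2]>30)&(P[...,2]<45)&(P[...,0]>380)&(P[...,0]<620)&(P[...,1]<-230)&(P[...,1]>-420)&(np.ptp(s['color'].astype(int),axis=2)<20)
n,l,st,c=cv2.connectedComponentsWithStats(m.astype(np.uint8))
for i in range(1,n):
    if st[i,4]>10: print(P[l==i].mean(0),cv2.minAreaRect(P[l==i][:,:2].astype(np.float32)))
x,y=433,-262
plan([(300,540,290,50),(500,350,290,50),(530,120,250,50),(520,-120,190,50),(433.,-261,110,50)])
E
```

```text
top bottle 1485 [[324.0, 521.0, 35.0], [370.0, 548.0, 144.0], [417.0, 601.0, 213.0]]
top vise 2561 [[702.0, 58.0, 22.0], [822.0, 224.0, 81.0], [897.0, 312.0, 143.0]]
top right 3132 [[309.0, -749.0, 45.0], [664.0, -529.0, 61.0], [793.0, -199.0, 91.0]]
side bottle 1427 [[321.0, 517.0, 32.0], [361.0, 538.0, 127.0], [414.0, 584.0, 211.0]]
side vise 2081 [[702.0, 59.0, 21.0], [810.0, 225.0, 72.0], [895.0, 307.0, 141.0]]
side right 3606 [[451.0, -746.0, 46.0], [725.0, -477.0, 60.0], [794.0, -201.0, 90.0]]
[ 573.4 -279.5   37.2] ((573.57275390625, -279.91400146484375), (9.788294792175293, 42.2419548034668), 41.73208999633789)
[ 464.8 -388.4   36.8] ((464.8434143066406, -388.81829833984375), (39.37692642211914, 9.860386848449707), 1.1241106986999512)
[ 433.  -262.3   37. ] ((432.91070556640625, -262.6784973144531), (10.804692268371582, 43.8336181640625), 50.90330505371094)
at [162.9 603.  183.1  74.9] t 0.1 F [0.2 0.2 0.4] open 87.1
[-0.372, -0.063, -0.267, 0.207] dist 185.0 rot -24.9
[-0.688, -0.043, -0.0, 0.0] dist 276.0 rot -0.0
[-0.427, -0.392, 0.1, 0.0] dist 235.0 rot -0.0
[-0.366, -0.476, 0.15, 0.0] dist 248.0 rot -0.0
[-0.06, -0.41, 0.2, 0.0] dist 184.0 rot -0.0
```

>>> apply_moves --moves '[-0.37,-0.06,-0.27,0.207,-0.37,-0.06,-0.27,0.207,-0.37,-0.06,-0.27,0.207,-0.37,-0.06,-0.27,0.207,-0.37,-0.06,-0.27,0.207]' --jaw 0.4

```text
clock: 0.6
tool_pos: [305.2, 539.8, 295.1]
eef_rot: [0.001, 0.345, 0.939, 0.002]
ft_force: [0.5, 0.7, -0.5]
opening: 56.4
finger_force: 0.0
```

>>> apply_moves --moves '[-0.69,-0.04,0,0,-0.69,-0.04,0,0,-0.69,-0.04,0,0,-0.69,-0.04,0,0,-0.69,-0.04,0,0]'

```text
clock: 1.1
tool_pos: [482.0, 369.3, 291.1]
eef_rot: [-0.0, 0.341, 0.94, -0.0]
ft_force: [-0.2, 1.5, 0.1]
opening: 52.0
finger_force: 0.0
```

>>> apply_moves --moves '[-0.48,-0.39,0.1,0,-0.48,-0.39,0.1,0,-0.48,-0.39,0.1,0,-0.48,-0.39,0.1,0,-0.48,-0.39,0.1,0]'

```text
clock: 1.6
tool_pos: [527.9, 126.7, 250.9]
eef_rot: [-0.0, 0.341, 0.94, -0.0]
ft_force: [1.2, -0.1, -0.0]
opening: 52.3
finger_force: 0.0
```

>>> apply_moves --moves '[-0.37,-0.48,0.1,0,-0.37,-0.48,0.1,0,-0.37,-0.48,0.1,0,-0.37,-0.48,0.1,0,-0.37,-0.48,0.1,0]'

```text
clock: 2.1
tool_pos: [517.8, -115.7, 211.0]
eef_rot: [-0.0, 0.341, 0.94, 0.0]
ft_force: [1.1, 0.9, -0.9]
opening: 51.9
finger_force: 0.0
```

```bash
cat >> h.py <<'E'
def br():
    for n in('top','side'):
        s=snap(n,n+'cur.png');P=cloud(s);m=(P[...,2]>30)&(P[...,2]<45)&(P[...,0]>340)&(P[...,0]<660)&(P[...,1]<-180)&(P[...,1]>-480)&(np.ptp(s['color'].astype(int),axis=2)<22)
        k,l,st,c=cv2.connectedComponentsWithStats(m.astype(np.uint8))
        for i in range(1,k):
            if st[i,4]>10:
                (a,b),(w,h),g=cv2.minAreaRect(P[l==i][:,:2].astype(np.float32));print(n,st[i,4],P[l==i].mean(0).round(1),'c',round(a,1),round(b,1),'size',round(w,1),round(h,1),'psi(short)',round(g if h>w else g+90,1))
E
python3 - <<'E'
from h import *
br()
plan([(433,-262,100,50.5),(433,-262,13,50.5)])
E
```

```text
top 55 [ 464.4 -388.9   36.6] c 465.0 -389.0 size 39.5 11.7 psi(short) 95.3
top 39 [ 438.  -267.    37.1] c 436.5 -265.6 size 10.0 35.7 psi(short) 51.0
side 67 [ 572.2 -282.6   35.9] c 573.0 -282.0 size 10.0 40.9 psi(short) 38.9
side 69 [ 431.5 -265.7   36.4] c 431.7 -265.9 size 9.5 39.8 psi(short) 51.9
side 89 [ 463.7 -392.1   37.1] c 465.5 -391.6 size 43.1 10.7 psi(short) 91.7
at [ 516.6 -120.6  210.6   49.6] t 2.2 F [0.4 0.7 0.7] open 52.2
[-0.07, -0.405, 0.276, -0.008] dist 198.0 rot 0.9
[-0.0, 0.0, 0.218, 0.0] dist 87.0 rot -0.0
```

>>> apply_moves --moves '[-0.07,-0.405,0.276,-0.01,-0.07,-0.405,0.276,-0.01,-0.07,-0.405,0.276,-0.01,-0.07,-0.405,0.276,-0.01,-0.07,-0.405,0.276,-0.01]'

```text
clock: 2.7
tool_pos: [430.8, -259.3, 98.0]
eef_rot: [-0.003, 0.335, 0.942, -0.001]
ft_force: [0.5, 0.9, 0.9]
opening: 52.1
finger_force: 0.0
```

>>> apply_moves --moves '[0,0,0.1,0,0,0,0.18,0,0,0,0.21,0,0,0,0.22,0,0,0,0.22,0]'

```text
clock: 3.2
tool_pos: [436.6, -256.1, 14.0]
eef_rot: [0.0, 0.331, 0.943, -0.0]
ft_force: [0.9, 0.5, -0.4]
opening: 52.5
finger_force: 0.0
```

>>> apply_moves --moves '[0,0,0,0,0,0,0,0,0,0,0,0,0,0,0,0,0,0,0,0]' --jaw 1

```text
clock: 3.7
tool_pos: [436.2, -256.4, 13.7]
eef_rot: [0.0, 0.332, 0.943, 0.0]
ft_force: [-0.4, 0.2, 0.8]
opening: 20.4
finger_force: 0.0
```

>>> apply_moves --moves '[0,0,0,0,0,0,0,0,0,0,0,0,0,0,-0.03,0,0,0,-0.06,0]'

```text
clock: 4.2
tool_pos: [435.9, -256.6, 38.4]
eef_rot: [-0.0, 0.332, 0.943, -0.0]
ft_force: [-0.4, 0.2, 0.8]
opening: 0.6
finger_force: 0.0
```

Run:
```python
from h import *
br();s=snap('wrist','w1.png');print(pose()[0])
```

```text
top 47 [ 573.1 -279.4   37. ] c 572.5 -279.0 size 8.7 43.0 psi(short) 44.7
side 66 [ 572.1 -283.    36.1] c 572.1 -282.9 size 10.4 41.2 psi(short) 37.3
side 88 [ 464.5 -392.1   36.7] c 465.3 -391.6 size 43.9 10.6 psi(short) 91.3
[ 437.06938618 -256.67421604   38.79826394   51.25504364]
```

View pics/w1.png

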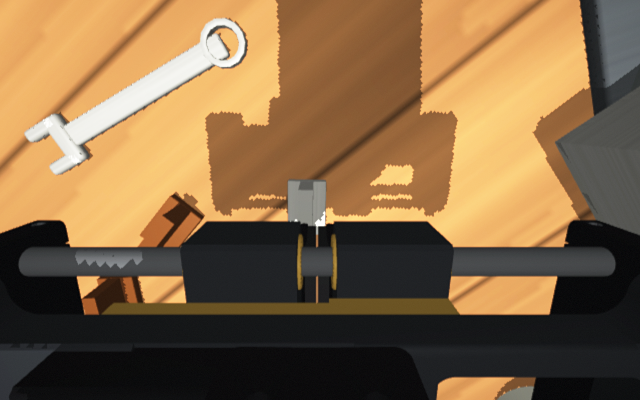

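Run:
```python
from h import *
p,st=pose();print(st['opening'],st['finger_force'],st['ft_force'],st['clock'])
s=dict(np.load('w1.png.npz'));P=cloud(s)
for u,v in((300,195),(315,200),(322,215),(307,185),(307,220)): print(u,v,P[v,u].round(1),s['color'][v,u])
s=dict(np.load('sidecur.png.npz'));P=cloud(s);C=s['color'].astype(int)
m=(abs(P[...,0]-436)<60)&(abs(P[...,1]+258)<60)&(P[...,2]<50)&(P[...,2]>5);print(m.sum())
u=w2p(s,(436,-257,30));a,b=map(int,u);cv2.imwrite('pics/c2.png',cv2.resize(s['color'][b-50:b+50,a-60:a+60],None,fx=5,fy=5,interpolation=cv2.INTER_CUBIC))
```

```text
0.4854099136858541 0.0 [ 0.49685843  0.20877278 -0.38882463] 4.35
300 195 [ 417.2 -254.8   36.9] [137 144 144]
315 200 [ 432.3 -254.1    7.8] [140 148 147]
322 215 [ 445.4 -257.6    7. ] [152 160 160]
307 185 [ 417.1 -249.3   21. ] [87 91 91]
307 220 [ 433.9 -262.3   37.2] [135 143 143]
46
```

View pics/c2.png

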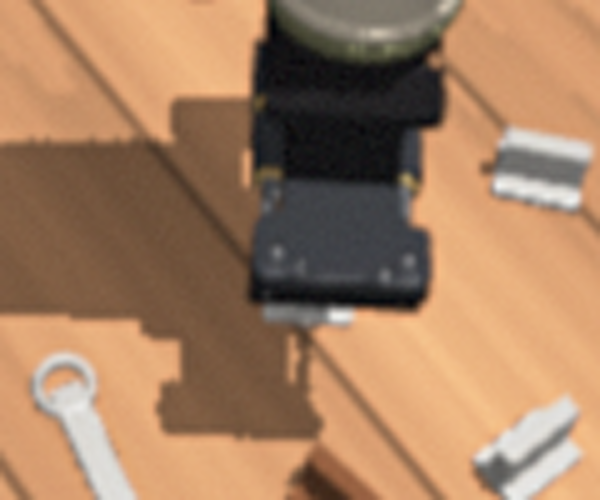

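>>> apply_moves --moves '[0,0,-0.05,0,0,0,-0.1,0,0,0,-0.15,0,0,0,-0.2,0,0,0,-0.2,0]' --jaw 0.4

```text
clock: 4.85
tool_pos: [437.5, -257.0, 119.7]
eef_rot: [0.002, 0.332, 0.943, 0.0]
ft_force: [-0.1, -0.7, -0.8]
opening: 32.4
finger_force: 0.0
```

```bash
cat >> h.py <<'E'
def wb(zlo=30,zhi=44,show=None):
    "grey blobs seen by wrist cam"
    p,st=pose();s=snap('wrist',show or 'wcur.png');P=cloud(s)
    m=(P[...,2]>zlo)&(P[...,2]<zhi)&(np.ptp(s['color'].astype(int),axis=2)<25)&(s['color'].max(2)>75)
    k,l,t,c=cv2.connectedComponentsWithStats(m.astype(np.uint8))
    for i in range(1,k):
        if t[i,4]>120:
            (a,b),(w,h),g=cv2.minAreaRect(P[l==i][:,:2].astype(np.float32));print('wrist',c[i].round(),t[i,4],P[l==i].mean(0).round(1),'c',round(a,1),round(b,1),'size',round(w,1),round(h,1),'psi(short)',round(g if h>w else g+90,1))
E
python3 - <<'E'
from h import *
plan([]);br();wb()
E
```

```text
at [ 437.5 -257.   119.7   51.2] t 4.85 F [-0.1 -0.7 -0.8] open 32.4
top 48 [ 573.  -279.    37.9] c 573.4 -279.7 size 9.9 42.5 psi(short) 41.6
top 27 [ 424.5 -255.5   37.7] c 425.4 -255.8 size 10.7 21.2 psi(short) 52.5
side 68 [ 571.9 -282.7   36. ] c 572.8 -282.1 size 9.7 41.5 psi(short) 41.9
side 72 [ 431.  -265.5   36.3] c 432.4 -264.8 size 9.8 39.7 psi(short) 49.2
side 87 [ 464.1 -392.    37.3] c 465.5 -391.4 size 43.4 10.4 psi(short) 92.7
wrist [551. 138.] 1835 [529.2 -62.5  37.1] c 533.4 -65.1 size 93.7 186.6 psi(short) 42.6
wrist [633. 104.] 281 [550.3  14.2  30.6] c 552.4 10.7 size 15.6 38.7 psi(short) 65.6
wrist [600. 171.] 4497 [587.3 -36.8  32.3] c 595.0 -43.2 size 46.5 134.3 psi(short) 88.0
wrist [308. 195.] 512 [ 432.9 -263.5   37.1] c 433.4 -263.9 size 9.5 44.1 psi(short) 50.9
```

Run:
```python
from h import *
p,st=pose();print(p,st['opening'])
a=np.radians(p[3]);X=np.array([-np.sin(a),np.cos(a)]);Y=np.array([np.cos(a),np.sin(a)])
for n in('side','wrist'):
    s=snap(n,n+'f.png');P=cloud(s);d=P[...,:2]-p[:2];tx=d@X;ty=d@Y
    for lo in range(40,240,10):
        m=(abs(tx)<45)&(abs(ty)<70)&(P[...,2]>lo)&(P[...,2]<lo+10)
        if m.sum()>3: print(n,lo,m.sum(),'tx',np.percentile(tx[m],[2,98]).round(),'ty',np.percentile(ty[m],[2,98]).round())
s=np.load('sidef.png.npz');u=w2p(s,(437,-257,150));a,b=map(int,u);cv2.imwrite('pics/c3.png',cv2.resize(s['color'][b-70:b+60,a-70:a+70],None,fx=4,fy=4,interpolation=cv2.INTER_CUBIC));print(w2p(s,p[:3])-[a-70,b-70])
```

```text
[ 435.7587502  -256.0827893   116.80706752   51.25463955] 44.53407544281093
side 230 27 tx [-1. 37.] ty [-55.  41.]
wrist 150 184 tx [-1. 12.] ty [-32.  32.]
wrist 160 325 tx [ 2. 12.] ty [-32.  32.]
wrist 170 362 tx [-8. 12.] ty [-32.  32.]
wrist 180 230 tx [-9. 12.] ty [-34.  34.]
wrist 190 191 tx [-9.  2.] ty [-24.  24.]
wrist 200 914 tx [-6.  7.] ty [-28.  29.]
wrist 210 416 tx [-0. 12.] ty [-30.  31.]
wrist 220 594 tx [ 6. 38.] ty [-49.  39.]
wrist 230 4912 tx [15. 38.] ty [-65.  66.]
[68.78291483 77.79312864]
```

View pics/c3.png

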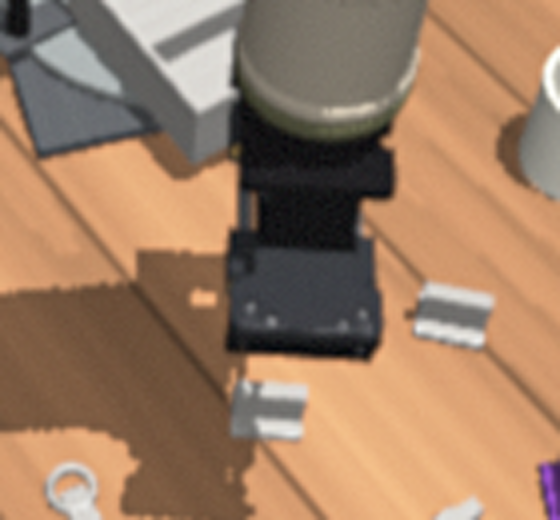

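Run:
```python
from h import *
s=dict(np.load('w1.png.npz'));a=np.radians(51.2);Y=np.array([np.cos(a),np.sin(a),0]);X=np.array([-np.sin(a),np.cos(a),0]);t=np.array([437,-256.7,38.7])
for d in(0,10,19,30,51,70):print(d,w2p(s,t+[0,0,d]).round(),w2p(s,t+[0,0,d]-9*X).round(),w2p(s,t+[0,0,d]+9*X).round())
P=cloud(s)
for v in(225,240,260,280,290,300,310,330):print(v,[P[v,u].round().tolist() for u in(250,300,318,335)])
T=s['extrinsics'];print(-T[:3,:3].T@T[:3,3], T[:3,:3].T@[0,0,-1])
```

```text
0 [316. 219.] [316. 232.] [316. 207.]
10 [316. 224.] [316. 237.] [316. 211.]
19 [316. 229.] [316. 242.] [316. 215.]
30 [316. 235.] [316. 250.] [316. 221.]
51 [316. 250.] [316. 266.] [316. 234.]
70 [316. 267.] [316. 285.] [316. 249.]
225 [[396.0, -248.0, 156.0], [406.0, -238.0, 151.0], [450.0, -265.0, 7.0], [411.0, -229.0, 157.0]]
240 [[397.0, -246.0, 167.0], [406.0, -238.0, 163.0], [430.0, -250.0, 98.0], [412.0, -230.0, 164.0]]
260 [[400.0, -248.0, 171.0], [409.0, -240.0, 168.0], [413.0, -237.0, 164.0], [415.0, -233.0, 168.0]]
280 [[405.0, -252.0, 171.0], [413.0, -243.0, 168.0], [434.0, -254.0, 127.0], [419.0, -236.0, 168.0]]
290 [[407.0, -253.0, 171.0], [421.0, -250.0, 157.0], [438.0, -257.0, 126.0], [423.0, -239.0, 165.0]]
300 [[408.0, -255.0, 172.0], [423.0, -252.0, 156.0], [442.0, -260.0, 127.0], [422.0, -239.0, 171.0]]
310 [[409.0, -254.0, 175.0], [416.0, -245.0, 176.0], [419.0, -242.0, 175.0], [422.0, -239.0, 175.0]]
330 [[409.0, -251.0, 186.0], [415.0, -244.0, 185.0], [418.0, -241.0, 184.0], [419.0, -238.0, 186.0]]
[ 384.43864466 -214.53678929  239.53968497] [ 0.19557325 -0.15517659 -0.96833431]
```

Run:
```python
from h import *
for f,t in(('w1.png.npz',[437,-256.7,38.7]),('wristf.png.npz',[435.8,-256.1,116.8])):
    s=dict(np.load(f));a=np.radians(51.2);Y=np.array([np.cos(a),np.sin(a),0]);X=np.array([-np.sin(a),np.cos(a),0]);P=cloud(s)-np.array(t);Q=np.stack([P@X,P@Y,P[...,2]],-1)
    if f[1]=='1':
        for v in range(205,256,3):print(v,[Q[v,u].round().astype(int).tolist() if Q[v,u,2]==Q[v,u,2] else None for u in(295,305,312,318,322,328)])
    else:
        m=(abs(Q[...,0])<25)&(abs(Q[...,1])<60)&(Q[...,2]<60)&(Q[...,2]>-40);print(m.sum());
        if m.sum(): print(Q[m].min(0),Q[m].max(0))
im=cv2.imread('pics/wristf.png');im2=cv2.imread('pics/w1.png');cv2.imwrite('pics/c4.png',np.hstack([cv2.resize(im[120:320,210:430],None,fx=1.8,fy=1.8),cv2.resize(im2[170:310,240:400],(396,360))]))
```

```text
205 [[1, -17, -31], [10, -8, -1], [10, -3, -1], [1, 1, -31], [1, 5, -32], [-1, 10, -40]]
208 [[-1, -17, -31], [8, -8, -1], [8, -3, -1], [-1, 1, -30], [-1, 5, -32], [-4, 10, -40]]
211 [[-4, -17, -31], [5, -8, -1], [5, -3, -2], [-4, 1, -31], [-3, 5, -30], [-7, 10, -41]]
214 [[-6, -17, -31], [3, -8, -1], [3, -3, -1], [-6, 1, -31], [-6, 5, -31], [-9, 10, -40]]
217 [[-9, -17, -32], [1, -8, -1], [1, -3, -1], [-9, 1, -31], [-9, 5, -32], [-11, 10, -39]]
220 [[-11, -17, -31], [-1, -8, -2], [-1, -3, -1], [-11, 1, -31], [-12, 5, -33], [-14, 10, -39]]
223 [None, [-3, -8, -2], [-4, -3, -5], [-14, 1, -31], [-14, 5, -31], [-17, 10, -39]]
226 [[38, -6, 118], [11, -6, 43], [9, -2, 38], [9, 1, 40], [9, 3, 38], [11, 6, 44]]
229 [[38, -6, 121], [10, -6, 47], [9, -2, 44], [9, 1, 44], [9, 3, 44], [11, 6, 47]]
232 [[37, -6, 122], [11, -6, 53], [9, -2, 49], [9, 1, 49], [9, 3, 48], [11, 6, 54]]
235 [[38, -6, 125], [11, -6, 57], [9, -2, 52], [9, 1, 53], [10, 3, 54], [11, 6, 57]]
238 [[38, -5, 128], [11, -5, 60], [9, -2, 57], [9, 1, 56], [9, 3, 56], [11, 6, 61]]
241 [[37, -5, 129], [11, -5, 65], [9, -2, 60], [9, 1, 60], [9, 3, 61], [11, 6, 65]]
244 [[38, -5, 131], [9, -5, 65], [9, -2, 64], [9, 1, 64], [9, 3, 64], [9, 6, 64]]
247 [[37, -5, 132], [33, -3, 121], [33, -1, 121], [33, 0, 122], [33, 2, 123], [33, 3, 122]]
250 [[37, -5, 132], [33, -3, 124], [33, -1, 124], [32, 0, 123], [33, 2, 124], [33, 3, 123]]
253 [[36, -5, 133], [33, -3, 125], [32, -1, 125], [32, 0, 125], [32, 2, 124], [32, 3, 125]]
744
[ -9.62858755 -32.68043225  37.14724363] [11.90421911 32.74206942 59.99218593]
```

View pics/c4.png

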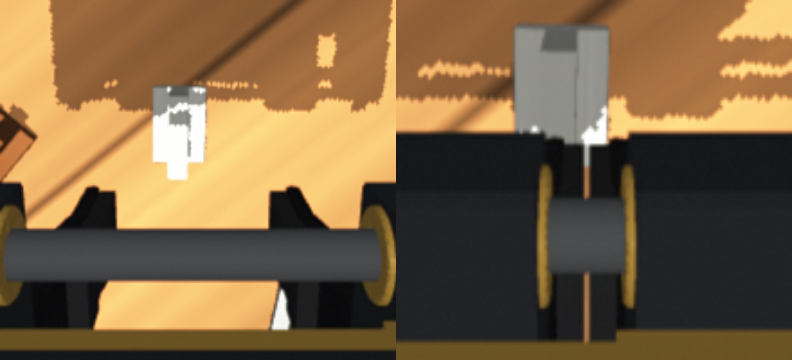

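```bash
sed -i "s/return np.array(\[\*st\['tool_pos'\],/return np.array([*(np.array(st['tool_pos'])+[0,0,37]),/" h.py
python3 - <<'E'
from h import *
plan([(433,-264,60,51),(433,-264,12,51)])
E
```

```text
at [ 435.5 -256.1  153.6   51.3] t 5.1 F [0.4 0.2 0.2] open 49.3
[-0.008, -0.019, 0.234, 0.002] dist 94.0 rot -0.3
[0.0, -0.0, 0.12, 0.0] dist 48.0 rot -0.0
```

>>> apply_moves --moves '[-0.008,-0.02,0.1,0,-0.008,-0.02,0.2,0,-0.008,-0.02,0.234,0,-0.008,-0.02,0.234,0,-0.008,-0.02,0.234,0]'

```text
clock: 5.6
tool_pos: [434.1, -265.0, 24.9]
eef_rot: [0.0, 0.332, 0.943, -0.0]
ft_force: [0.8, 1.1, -0.1]
opening: 52.1
finger_force: 0.0
```

>>> apply_moves --moves '[0,0,0.04,0,0,0,0.08,0,0,0,0.1,0,0,0,0.12,0,0,0,0.12,0]'

```text
clock: 6.1
tool_pos: [433.7, -264.6, -24.1]
eef_rot: [-0.0, 0.332, 0.943, 0.0]
ft_force: [0.2, -0.5, 0.1]
opening: 52.2
finger_force: 0.0
```

>>> apply_moves --moves '[0,0,0,0,0,0,0,0,0,0,0,0,0,0,0,0,0,0,0,0]' --jaw 1

```text
clock: 6.6
tool_pos: [433.7, -264.6, -24.0]
eef_rot: [0.0, 0.332, 0.943, 0.0]
ft_force: [1.0, 0.3, 0.2]
opening: 20.1
finger_force: 0.0
```

>>> apply_moves --moves '[0,0,0,0,0,0,0,0,0,0,0,0,0,0,0,0,0,0,0,0]'

```text
clock: 7.1
tool_pos: [433.6, -264.6, -24.1]
eef_rot: [-0.0, 0.332, 0.943, 0.0]
ft_force: [-0.7, 1.0, 2.0]
opening: 10.1
finger_force: 30.0
```

Run:
```python
from h import *
x,y=tub(-50,38);print(x,y)
p=plan([(433.5,-264.5,160,51),(500,-80,160,87.4),(x,y,160,87.4),(x,y,47,87.4)])
```

```text
536.6752650593759 21.729031058509854
at [ 433.6 -264.6   12.9   51.2] t 7.1 F [-0.7  1.   2. ] open 10.1
[0.0, 0.0, -0.368, 0.002] dist 147.0 rot -0.2
[0.161, 0.463, 0.0, -0.303] dist 196.0 rot 36.4
[-0.08, 0.259, 0.0, -0.0] dist 108.0 rot 0.0
[0.0, -0.0, 0.283, -0.0] dist 113.0 rot 0.0
```

>>> apply_moves --moves '[0,0,-0.09,0,0,0,-0.18,0,0,0,-0.27,0,0,0,-0.36,0,0,0,-0.37,0]'

```text
clock: 7.6
tool_pos: [435.5, -265.8, 127.8]
eef_rot: [0.003, 0.332, 0.943, 0.0]
ft_force: [-0.2, 0.1, -1.0]
opening: 9.8
finger_force: 30.0
```

>>> apply_moves --moves '[0.03,0.1,0,-0.07,0.07,0.2,0,-0.14,0.11,0.31,0,-0.21,0.15,0.41,0,-0.27,0.16,0.463,0,-0.303]'

```text
clock: 8.1
tool_pos: [499.6, -75.6, 122.8]
eef_rot: [-0.001, 0.016, 1.0, 0.001]
ft_force: [0.6, -0.4, -1.3]
opening: 9.6
finger_force: 30.0
```

>>> apply_moves --moves '[-0.02,0.07,0,0,-0.04,0.14,0,0,-0.07,0.22,0,0,-0.08,0.259,0,0,-0.08,0.259,0,0]'

```text
clock: 8.6
tool_pos: [535.7, 24.5, 122.8]
eef_rot: [-0.001, 0.019, 1.0, 0.0]
ft_force: [-0.1, 0.1, -1.6]
opening: 9.6
finger_force: 30.0
```

Run:
```python
from h import *
x,y=tub(-50,38)
plan([(x,y,47,87.4)])
```

```text
at [535.7  24.5 159.8  87.8] t 8.6 F [-0.1  0.1 -1.6] open 9.6
[-0.003, -0.007, 0.282, 0.004] dist 113.0 rot -0.4
```

>>> apply_moves --moves '[0,-0.007,0.08,0,0,-0.007,0.16,0,0,-0.007,0.22,0,0,-0.007,0.26,0,0,-0.007,0.282,0]'

```text
clock: 9.1
tool_pos: [534.3, 17.4, 9.4]
eef_rot: [-0.001, 0.022, 1.0, -0.001]
ft_force: [0.7, -0.3, -1.3]
opening: 9.6
finger_force: 30.0
```

>>> apply_moves --moves '[0,0,0.003,0,0,0,0.003,0,0,0,0.003,0,0,0,0.003,0,0,0,0.003,0]' --jaw 0.72

```text
clock: 9.6
tool_pos: [536.2, 19.3, 10.5]
eef_rot: [0.001, 0.021, 1.0, 0.0]
ft_force: [-0.3, 0.2, -1.2]
opening: 24.0
finger_force: 0.0
```

>>> apply_moves --moves '[0,0,-0.04,0,0,0,-0.1,0,0,0,-0.18,0,0,0,-0.28,0,0,0,-0.32,0]'

```text
clock: 10.1
tool_pos: [537.4, 19.2, 141.9]
eef_rot: [0.002, 0.021, 1.0, 0.001]
ft_force: [0.5, 0.1, 0.5]
opening: 24.4
finger_force: 0.0
```

Run:
```python
from h import *
p=plan([(575,-150,175,42),(573,-280.5,120,42)]);br()
```

```text
at [537.4  19.2 178.9  87.6] t 10.1 F [0.5 0.1 0.5] open 24.4
[-0.112, -0.419, 0.01, 0.38] dist 173.0 rot -45.6
[-0.239, -0.222, 0.137, -0.0] dist 141.0 rot 0.0
top 47 [ 572.4 -278.8   37.3] c 573.5 -279.9 size 9.8 44.0 psi(short) 41.5
top 53 [ 464.8 -389.    36.6] c 465.0 -389.7 size 39.1 12.8 psi(short) 92.3
side 67 [ 572.1 -282.8   35.8] c 572.5 -282.8 size 9.7 41.7 psi(short) 40.2
side 88 [ 463.8 -392.    36.9] c 466.1 -391.6 size 44.2 10.7 psi(short) 91.8
```

>>> apply_moves --moves '[-0.02,-0.1,0,0.07,-0.05,-0.2,0,0.14,-0.08,-0.3,0,0.21,-0.112,-0.4,0,0.28,-0.112,-0.419,0,0.35]' --jaw 0.4

```text
clock: 10.7
tool_pos: [572.9, -155.9, 137.1]
eef_rot: [0.0, 0.383, 0.924, -0.001]
ft_force: [-0.4, -0.3, -1.1]
opening: 50.5
finger_force: 0.0
```

Run:
```python
from h import *
s=np.load('topcur.png.npz');P=cloud(s);m=(P[...,2]>75)&(P[...,2]<100)&(P[...,1]<-120)&(P[...,1]>-260)&(P[...,0]>600)&(P[...,0]<800);print('mug',P[m].min(0),P[m].max(0))
wb()
p=plan([(573,-281,100,42),(573,-281,12,42)])
```

```text
mug [ 696.81562651 -258.49069858   75.13371387] [ 772.41817951 -195.11602205   97.51181899]
wrist [475.  68.] 8539 [597.2  26.   32.8] c 587.0 23.5 size 69.0 155.1 psi(short) 87.7
wrist [399. 119.] 8772 [582.5 -53.3  31.6] c 583.7 -56.6 size 71.8 155.0 psi(short) 87.4
at [ 572.5 -154.8  173.8   44.4] t 10.75 F [-1.5 -0.4 -0.2] open 51.0
[-0.226, -0.22, 0.185, 0.02] dist 146.0 rot -2.4
[-0.0, -0.0, 0.22, 0.0] dist 88.0 rot -0.0
```

>>> apply_moves --moves '[-0.06,-0.06,0.05,0.01,-0.12,-0.12,0.1,0.02,-0.18,-0.18,0.15,0.02,-0.226,-0.22,0.185,0.02,-0.226,-0.22,0.185,0.02]'

```text
clock: 11.25
tool_pos: [573.8, -278.9, 60.8]
eef_rot: [-0.002, 0.398, 0.918, -0.001]
ft_force: [-0.8, -0.7, -0.2]
opening: 52.1
finger_force: 0.0
```

>>> apply_moves --moves '[0,0,0.07,0,0,0,0.14,0,0,0,0.19,0,0,0,0.22,0,0,0,0.22,0]'

```text
clock: 11.75
tool_pos: [575.8, -274.5, -25.7]
eef_rot: [-0.001, 0.396, 0.918, 0.0]
ft_force: [-0.3, 0.3, -0.1]
opening: 52.0
finger_force: 0.0
```

>>> apply_moves --moves '[0,0,0,0,0,0,0,0,0,0,0,0,0,0,0,0,0,0,0,0]' --jaw 1

```text
clock: 12.25
tool_pos: [576.8, -276.3, -23.7]
eef_rot: [0.0, 0.397, 0.918, 0.0]
ft_force: [-1.0, -0.1, 0.0]
opening: 20.0
finger_force: 0.5
```

>>> apply_moves --moves '[0,0,0,0,0,0,0,0,0,0,0,0,0,0,-0.05,0,0,0,-0.13,0]'

```text
clock: 12.75
tool_pos: [575.0, -275.0, 26.2]
eef_rot: [-0.002, 0.397, 0.918, -0.0]
ft_force: [-0.2, -0.5, -0.7]
opening: 9.8
finger_force: 30.0
```

Run:
```python
from h import *
x,y=tub(-50,-38);print(x,y)
p=plan([(573,-255,160,51),(x,-160,165,87.4),(x,y,165,87.4),(x,y,47,87.4)])
```

```text
533.2276779615526 -54.19273224558447
at [ 575.  -275.    63.2   43.2] t 12.75 F [-0.2 -0.5 -0.7] open 9.8
[0.04, 0.031, -0.242, -0.065] dist 99.0 rot 7.8
[0.227, 0.122, -0.012, -0.303] dist 103.0 rot 36.4
[0.012, 0.264, -0.0, -0.0] dist 106.0 rot 0.0
[0.0, -0.0, 0.295, -0.0] dist 118.0 rot 0.0
```

>>> apply_moves --moves '[0.01,0.01,-0.09,-0.01,0.02,0.02,-0.18,-0.03,0.04,0.03,-0.24,-0.065,0.04,0.03,-0.242,-0.065,0.04,0.03,-0.242,-0.065]'

```text
clock: 13.25
tool_pos: [574.5, -255.9, 124.4]
eef_rot: [0.0, 0.334, 0.943, 0.0]
ft_force: [-0.7, -0.6, -1.5]
opening: 9.8
finger_force: 30.0
```

>>> apply_moves --moves '[0.05,0.03,0,-0.07,0.1,0.06,-0.01,-0.14,0.15,0.09,-0.01,-0.21,0.2,0.12,-0.01,-0.28,0.227,0.122,-0.012,-0.303]'

```text
clock: 13.75
tool_pos: [533.4, -158.8, 127.7]
eef_rot: [-0.001, 0.02, 1.0, 0.001]
ft_force: [0.5, -0.8, -1.8]
opening: 9.8
finger_force: 30.0
```

>>> apply_moves --moves '[0,0.07,0,0,0.01,0.14,0,0,0.01,0.22,0,0,0.012,0.264,0,0,0.012,0.264,0,0]'

```text
clock: 14.25
tool_pos: [534.1, -53.2, 128.4]
eef_rot: [-0.001, 0.023, 1.0, 0.0]
ft_force: [0.9, -0.8, -0.7]
opening: 9.8
finger_force: 30.0
```

Run:
```python
from h import *
x,y=tub(-50,-38)
plan([(x,y,46,87.4)])
```

```text
at [534.1 -53.2 165.4  87.4] t 14.25 F [ 0.9 -0.8 -0.7] open 9.8
[0.002, -0.003, 0.298, -0.0] dist 119.0 rot 0.0
```

>>> apply_moves --moves '[0,0,0.08,0,0,0,0.16,0,0,0,0.23,0,0,0,0.28,0,0,0,0.298,0]'

```text
clock: 14.75
tool_pos: [532.5, -57.4, 7.7]
eef_rot: [-0.002, 0.025, 1.0, -0.001]
ft_force: [-0.5, 0.2, -0.3]
opening: 9.6
finger_force: 30.0
```

>>> apply_moves --moves '[0,0,0,0,0,0,0,0,0,0,0,0,0,0,0,0,0,0,0,0]' --jaw 0.72

```text
clock: 15.25
tool_pos: [535.0, -55.5, 11.0]
eef_rot: [0.001, 0.023, 1.0, 0.0]
ft_force: [-0.8, -1.2, 0.2]
opening: 24.0
finger_force: 0.0
```

>>> apply_moves --moves '[0,0,-0.04,0,0,0,-0.1,0,0,0,-0.18,0,0,0,-0.28,0,0,0,-0.32,0]'

```text
clock: 15.75
tool_pos: [536.2, -55.8, 142.3]
eef_rot: [0.002, 0.023, 1.0, 0.0]
ft_force: [-0.2, -0.2, -0.3]
opening: 24.3
finger_force: 0.0
```

Run:
```python
from h import *
p=plan([(500,-220,175,91),(465,-391,110,91)]);br()
```

```text
at [536.2 -55.8 179.3  87.3] t 15.75 F [-0.2 -0.2 -0.3] open 24.3
[0.071, -0.414, 0.011, -0.03] dist 168.0 rot 3.7
[0.095, -0.426, 0.162, -0.0] dist 186.0 rot 0.1
top 56 [ 465.5 -388.4   37.7] c 466.1 -388.9 size 41.7 11.8 psi(short) 94.9
side 90 [ 463.6 -392.1   37. ] c 465.6 -391.2 size 42.9 11.1 psi(short) 91.3
```

>>> apply_moves --moves '[0.02,-0.1,0,-0.03,0.03,-0.2,0,-0.03,0.05,-0.3,0,-0.03,0.071,-0.4,0.01,-0.03,0.071,-0.414,0.011,-0.03]' --jaw 0.4

```text
clock: 16.35
tool_pos: [495.6, -225.1, 132.9]
eef_rot: [-0.001, -0.005, 1.0, -0.001]
ft_force: [-0.3, -0.5, 0.3]
opening: 50.5
finger_force: 0.0
```

>>> apply_moves --moves '[0.03,-0.1,0.04,0,0.05,-0.2,0.08,0,0.08,-0.3,0.12,0,0.095,-0.4,0.16,0,0.095,-0.423,0.162,0]'

```text
clock: 16.85
tool_pos: [459.6, -393.0, 66.2]
eef_rot: [-0.002, -0.006, 1.0, -0.0]
ft_force: [-0.4, -0.6, -0.1]
opening: 52.2
finger_force: 0.0
```

Run:
```python
from h import *
plan([(465,-390.3,12,92)]);wb()
```

```text
at [ 459.6 -393.   103.2   90.7] t 16.85 F [-0.4 -0.6 -0.1] open 52.2
[-0.014, 0.007, 0.228, -0.011] dist 91.0 rot 1.3
wrist [319. 215.] 723 [ 465.2 -390.6   37.1] c 466.2 -390.6 size 44.3 9.5 psi(short) 91.0
```

>>> apply_moves --moves '[-0.01,0.005,0.07,-0.005,-0.01,0.005,0.14,-0.005,-0.01,0.005,0.19,-0.005,-0.01,0.005,0.225,-0.005,-0.01,0.005,0.228,-0.005]'

```text
clock: 17.4
tool_pos: [467.1, -385.5, -23.7]
eef_rot: [-0.001, -0.014, 1.0, 0.001]
ft_force: [-0.4, 0.0, -0.3]
opening: 52.1
finger_force: 0.0
```

>>> apply_moves --moves '[0,0,0,0,0,0,0,0,0,0,0,0,0,0,0,0,0,0,0,0]' --jaw 1

```text
clock: 17.9
tool_pos: [467.6, -387.5, -21.7]
eef_rot: [0.0, -0.014, 1.0, -0.0]
ft_force: [-0.4, -0.7, 1.0]
opening: 20.4
finger_force: 0.0
```

>>> apply_moves --moves '[0,0,0,0,0,0,0,0,0,0,0,0,0,0,-0.08,0,0,0,-0.18,0]'

```text
clock: 18.4
tool_pos: [465.9, -386.1, 48.8]
eef_rot: [-0.002, -0.014, 1.0, 0.001]
ft_force: [1.5, 0.4, -1.1]
opening: 9.7
finger_force: 30.0
```

Run:
```python
from h import *
x,y=tub(48,-38);print(x,y)
p=plan([(480,-330,170,87.4),(560,-140,170,87.4),(x,y,165,87.4),(x,y,47,87.4)])
```

```text
631.1267938010426 -58.63830508225135
at [ 465.9 -386.1   85.8   91.6] t 18.4 F [ 1.5  0.4 -1.1] open 9.7
[-0.039, 0.139, -0.211, 0.035] dist 102.0 rot -4.2
[-0.178, 0.484, 0.0, -0.0] dist 206.0 rot 0.0
[-0.168, 0.211, 0.013, -0.0] dist 108.0 rot 0.0
[-0.0, 0.0, 0.295, -0.0] dist 118.0 rot 0.0
```

>>> apply_moves --moves '[-0.01,0.03,-0.07,0.01,-0.02,0.07,-0.14,0.02,-0.039,0.139,-0.21,0.035,-0.039,0.139,-0.211,0.035,-0.039,0.139,-0.211,0.035]'

```text
clock: 18.9
tool_pos: [481.9, -330.7, 134.5]
eef_rot: [0.0, 0.022, 1.0, 0.0]
ft_force: [-0.4, 0.4, -2.2]
opening: 9.6
finger_force: 30.0
```

>>> apply_moves --moves '[-0.04,0.11,0,0,-0.08,0.22,0,0,-0.12,0.33,0,0,-0.16,0.44,0,0,-0.178,0.484,0,0]'

```text
clock: 19.4
tool_pos: [562.1, -136.6, 132.6]
eef_rot: [-0.001, 0.021, 1.0, 0.001]
ft_force: [0.7, -0.6, -1.0]
opening: 9.4
finger_force: 30.0
```

>>> apply_moves --moves '[-0.06,0.07,0,0,-0.11,0.14,0.01,0,-0.15,0.19,0.01,0,-0.168,0.211,0.013,0,-0.168,0.211,0.013,0]'

```text
clock: 19.9
tool_pos: [632.2, -59.9, 127.5]
eef_rot: [-0.001, 0.022, 1.0, -0.0]
ft_force: [0.1, -0.5, -1.5]
opening: 10.0
finger_force: 30.0
```

Run:
```python
from h import *
x,y=tub(48,-38)
plan([(x,y,47,87.4)])
```

```text
at [632.2 -59.9 164.5  87.4] t 19.9 F [ 0.1 -0.5 -1.5] open 10.0
[0.003, 0.003, 0.294, 0.0] dist 117.0 rot -0.0
```

>>> apply_moves --moves '[0,0,0.08,0,0,0,0.16,0,0,0,0.23,0,0,0,0.28,0,0,0,0.295,0]'

```text
clock: 20.4
tool_pos: [629.8, -62.5, 9.0]
eef_rot: [-0.002, 0.024, 1.0, -0.0]
ft_force: [-8.9, 5.3, 30.3]
opening: 9.9
finger_force: 30.0
```

>>> apply_moves --moves '[0,0,0,0,0,0,0,0,0,0,0,0,0,0,0,0,0,0,0,0]' --jaw 0.72

```text
clock: 20.9
tool_pos: [632.7, -60.2, 11.5]
eef_rot: [0.0, 0.023, 1.0, 0.0]
ft_force: [-0.4, 0.1, 0.5]
opening: 24.0
finger_force: 0.0
```

>>> apply_moves --moves '[0,0,-0.04,0,0,0,-0.1,0,0,0,-0.18,0,0,0,-0.28,0,0,0,-0.32,0]'

```text
clock: 21.4
tool_pos: [634.3, -60.6, 144.5]
eef_rot: [0.003, 0.023, 1.0, 0.0]
ft_force: [-0.3, 0.6, -0.3]
opening: 24.4
finger_force: 0.0
```

```bash
cat >> h.py <<'E'
def warp(s,z=45,a=-90,b=90,k=2.2,lo=-90,hi=90):
    "top-down view in tub frame (x right, y up), plane at height z"
    c=[tub(a,hi),tub(b,hi),tub(b,lo),tub(a,lo)];src=np.float32([w2p(s,(*q,z)) for q in c]);W,H=int((b-a)*k),int((hi-lo)*k)
    return cv2.warpPerspective(s['color'],cv2.getPerspectiveTransform(src,np.float32([[0,0],[W,0],[W,H],[0,H]])),(W,H))
E
python3 - <<'E'
from h import *
# park view: shaker & mat now, tub
p=plan([(600,120,185,128.8),(518,392,150,128.8),(518,393,16,128.8)])
s=snap('top','t2.png');P=cloud(s);m=(P[...,2]>42)&(P[...,2]<60)&(P[...,0]>430)&(P[...,0]<600)&(P[...,1]>320)&(P[...,1]<470)
print(m.sum(),P[m].mean(0),cv2.minAreaRect(P[m][:,:2].astype(np.float32)))
print('mat centre from corners',[atz(s,160+(u-400)*70/400,170+v*70/400,4)[:2].round() for u,v in((560,57),(445,172),(768,252),(655,373))])
E
```

```text
at [634.3 -60.6 181.5  87.3] t 21.4 F [-0.3  0.6 -0.3] open 24.4
[0.106, 0.447, -0.009, -0.345] dist 184.0 rot 41.5
[-0.265, 0.659, 0.088, -0.0] dist 286.0 rot 0.1
[-0.002, 0.002, 0.335, -0.0] dist 134.0 rot 0.1
597 [517.42408747 393.35738533  49.53783209] ((517.811279296875, 393.95428466796875), (122.92796325683594, 43.140411376953125), 38.169986724853516)
mat centre from corners [array([594., 418.]), array([531., 477.]), array([489., 303.]), array([424., 361.])]
```

>>> apply_moves --moves '[0.02,0.1,0,-0.07,0.04,0.2,0,-0.14,0.06,0.3,0,-0.21,0.09,0.4,0,-0.28,0.106,0.447,0,-0.345]' --jaw 0.1

```text
clock: 21.95
tool_pos: [596.9, 125.3, 139.2]
eef_rot: [-0.0, -0.337, 0.942, 0.001]
ft_force: [0.4, 0.2, -0.5]
opening: 56.5
finger_force: 0.0
```

>>> apply_moves --moves '[-0.05,0.1,0,0,-0.1,0.2,0.02,0,-0.14,0.3,0.04,0,-0.18,0.42,0.06,0,-0.22,0.54,0.08,0]'

```text
clock: 22.45
tool_pos: [531.8, 343.1, 107.5]
eef_rot: [0.0, -0.332, 0.943, -0.0]
ft_force: [0.2, 1.2, -0.0]
opening: 77.7
finger_force: 0.0
```

Run:
```python
from h import *
plan([(517.6,393.6,90,128.3),(517.6,393.6,10.5,128.3)])
```

```text
at [531.8 343.1 144.5 128.7] t 22.45 F [ 0.2  1.2 -0. ] open 77.7
[-0.051, 0.121, 0.136, 0.004] dist 76.0 rot -0.4
[-0.0, -0.0, 0.199, -0.0] dist 80.0 rot 0.1
```

>>> apply_moves --moves '[-0.02,0.05,0.05,0,-0.04,0.1,0.1,0,-0.051,0.121,0.136,0.004,-0.051,0.121,0.136,0.004,-0.051,0.121,0.136,0.004]'

```text
clock: 22.95
tool_pos: [519.1, 390.9, 53.6]
eef_rot: [0.0, -0.327, 0.945, -0.0]
ft_force: [0.9, -0.2, 0.9]
opening: 78.2
finger_force: 0.0
```

Run:
```python
from h import *
plan([(517.6,393.6,10.5,128.3)])
```

```text
at [519.1 390.9  90.6 128.2] t 22.95 F [ 0.9 -0.2  0.9] open 78.2
[-0.001, 0.008, 0.2, -0.001] dist 80.0 rot 0.1
```

>>> apply_moves --moves '[0,0.008,0.06,0,0,0.008,0.12,0,0,0.008,0.17,0,0,0.008,0.195,0,0,0.008,0.2,0]'

```text
clock: 23.45
tool_pos: [516.8, 393.4, -26.9]
eef_rot: [-0.0, -0.327, 0.945, -0.0]
ft_force: [-0.6, 0.7, -0.8]
opening: 78.2
finger_force: 0.0
```

>>> apply_moves --moves '[0,0,0,0,0,0,0,0,0,0,0,0,0,0,0,0,0,0,0,0]' --jaw 1

```text
clock: 23.95
tool_pos: [516.3, 394.9, -26.5]
eef_rot: [0.0, -0.328, 0.945, 0.0]
ft_force: [0.2, -1.0, -0.1]
opening: 46.1
finger_force: 0.0
```

>>> apply_moves --moves '[0,0,0,0,0,0,0,0,0,0,0,0,0,0,0,0,0,0,0,0]'

```text
clock: 24.45
tool_pos: [516.5, 394.7, -26.6]
eef_rot: [0.0, -0.328, 0.945, 0.0]
ft_force: [0.3, -1.2, 4.4]
opening: 41.5
finger_force: 30.0
```

Run:
```python
from h import *
x,y=tub(38,38);print(x,y)
x1,y1=tub(38,38)
p=plan([(None,None,60,None),(None,None,150,None),(570,200,160,108),(x,y,160,87.4),(x,y,108,87.4)])
```

```text
624.5846752009588 17.73708810313552
at [516.5 394.7  10.4 128.3] t 24.45 F [ 0.3 -1.2  4.4] open 41.5
[-0.0, 0.0, -0.124, 0.0] dist 50.0 rot 0
[-0.0, 0.0, -0.225, 0.0] dist 90.0 rot 0
[0.196, -0.465, -0.025, 0.169] dist 202.0 rot -20.3
[0.011, -0.476, 0.0, 0.172] dist 190.0 rot -20.6
[0.001, 0.0, 0.13, -0.0] dist 52.0 rot 0.0
```

>>> apply_moves --moves '[0,0,-0.01,0,0,0,-0.03,0,0,0,-0.06,0,0,0,-0.09,0,0,0,-0.125,0]'

```text
clock: 24.95
tool_pos: [516.2, 394.8, 24.4]
eef_rot: [0.0, -0.328, 0.945, 0.0]
ft_force: [-0.3, 0.3, -3.1]
opening: 41.8
finger_force: 30.0
```

>>> apply_moves --moves '[0,0,-0.05,0.015,0,0,-0.1,0.05,0,0,-0.16,0.09,0,0,-0.2,0.13,0,0,-0.225,0.17]'

```text
clock: 25.45
tool_pos: [516.8, 395.3, 116.1]
eef_rot: [0.001, -0.154, 0.988, 0.001]
ft_force: [-0.4, 0.0, -2.7]
opening: 41.7
finger_force: 30.0
```

>>> apply_moves --moves '[0,0,-0.01,0.04,0,0,-0.02,0.08,0,0,-0.025,0.12,0,0,-0.025,0.15,0,0,-0.025,0.17]'

```text
clock: 25.95
tool_pos: [516.2, 394.9, 124.4]
eef_rot: [0.0, 0.023, 1.0, 0.0]
ft_force: [-0.3, -0.1, -2.3]
opening: 42.0
finger_force: 30.0
```

Run:
```python
from h import *
x,y=tub(38,38)
plan([(x,y,None,87.4)])
s=snap('side','s3.png');P=cloud(s);u=w2p(s,pose()[0][:3]).astype(int);print(u)
cv2.imwrite('pics/c5.png',cv2.resize(s['color'][max(u[1]-90,0):u[1]+60,u[0]-90:u[0]+90],None,fx=3.5,fy=3.5))
```

```text
at [516.2 394.9 161.4  87.3] t 25.95 F [-0.3 -0.1 -2.3] open 42.0
[-0.314, -0.929, -0.0, -0.0] dist 392.0 rot 0.1
[251 109]
```

View pics/c5.png

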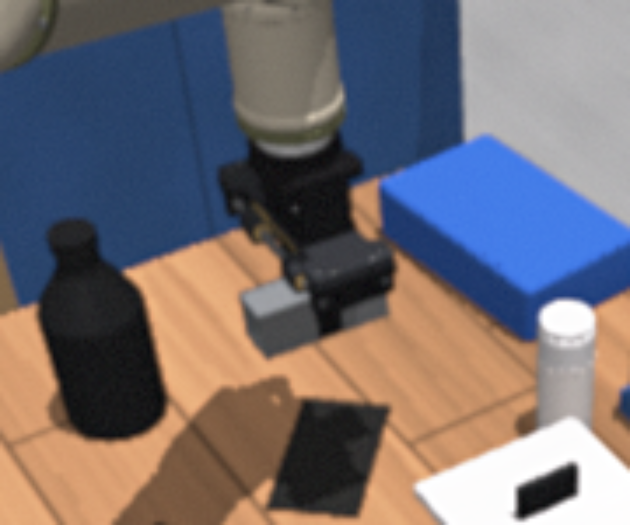

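>>> apply_moves --moves '[-0.003,-0.009,0,0,-0.01,-0.028,0,0,-0.019,-0.057,0,0,-0.031,-0.092,0,0,-0.044,-0.13,0,0]'

```text
clock: 26.5
tool_pos: [532.1, 340.2, 123.2]
eef_rot: [0.0, 0.022, 1.0, -0.0]
ft_force: [-0.5, -0.6, -3.0]
opening: 41.8
finger_force: 30.0
```

>>> apply_moves --moves '[-0.014,-0.043,0,0,-0.029,-0.085,0,0,-0.043,-0.128,0,0,-0.058,-0.171,0,0,-0.072,-0.213,0,0]'

```text
clock: 27.0
tool_pos: [557.0, 254.0, 123.2]
eef_rot: [0.0, 0.022, 1.0, 0.0]
ft_force: [0.2, 0.5, -2.9]
opening: 41.9
finger_force: 30.0
```

>>> apply_moves --moves '[-0.014,-0.043,0,0,-0.029,-0.085,0,0,-0.043,-0.128,0,0,-0.058,-0.171,0,0,-0.072,-0.213,0,0]'

```text
clock: 27.5
tool_pos: [581.9, 167.7, 123.1]
eef_rot: [0.0, 0.022, 1.0, 0.0]
ft_force: [0.3, 0.2, -2.7]
opening: 41.6
finger_force: 30.0
```

>>> apply_moves --moves '[-0.014,-0.043,0,0,-0.029,-0.085,0,0,-0.043,-0.128,0,0,-0.058,-0.171,0,0,-0.072,-0.213,0,0]'

```text
clock: 28.0
tool_pos: [606.8, 81.3, 123.1]
eef_rot: [0.0, 0.022, 1.0, 0.0]
ft_force: [0.9, 0.4, -1.6]
opening: 42.0
finger_force: 30.0
```

>>> apply_moves --moves '[-0.014,-0.043,0,0,-0.027,-0.08,0,0,-0.038,-0.112,0,0,-0.047,-0.14,0,0,-0.054,-0.16,0,0]'

```text
clock: 28.5
tool_pos: [625.6, 16.9, 123.1]
eef_rot: [0.0, 0.022, 1.0, -0.0]
ft_force: [-0.8, 0.1, -3.2]
opening: 41.7
finger_force: 30.0
```

Run:
```python
from h import *
x,y=tub(38,38)
plan([(x,y,100,87.4)])
s=snap('top','t4.png');cv2.imwrite('pics/c6.png',cv2.resize(s['color'][130:240,235:375],None,fx=5,fy=5,interpolation=cv2.INTER_CUBIC))
```

```text
at [625.6  16.9 160.1  87.5] t 28.5 F [-0.8  0.1 -3.2] open 41.7
[0.003, 0.002, 0.15, 0.001] dist 60.0 rot -0.1
```

View pics/c6.png

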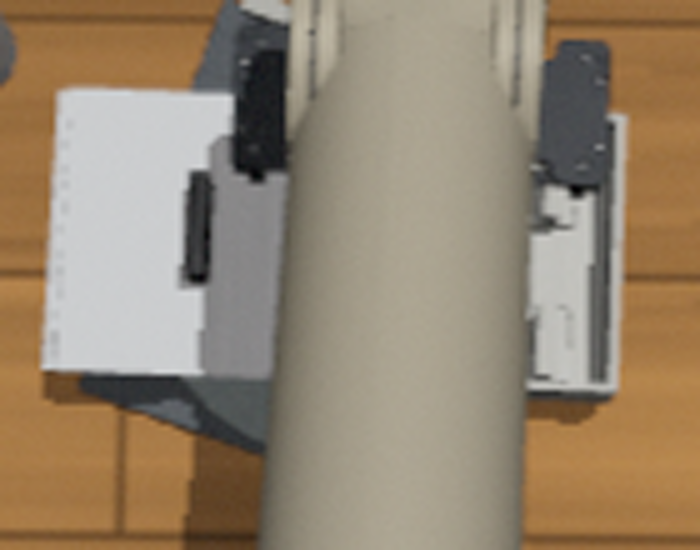

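>>> apply_moves --moves '[0.005,0,0.03,0,0.012,0,0.07,0,0.015,0.002,0.11,0,0.015,0.002,0.145,0,0.015,0.002,0.16,0]'

```text
clock: 29.05
tool_pos: [618.2, 19.9, 57.0]
eef_rot: [-0.001, 0.021, 1.0, -0.0]
ft_force: [0.5, 0.6, -3.1]
opening: 41.7
finger_force: 30.0
```

>>> apply_moves --moves '[0,0,0.008,0,0,0,0.016,0,0,0,0.024,0,0,0,0.032,0,0,0,0.04,0]'

```text
clock: 29.55
tool_pos: [619.4, 19.4, 44.6]
eef_rot: [0.0, 0.022, 1.0, 0.001]
ft_force: [-10.0, 0.6, 10.2]
opening: 41.9
finger_force: 30.0
```

Run:
```python
from h import *
plan([])
s=snap('side','s5.png');w=snap('wrist','w5.png');u=w2p(s,pose()[0][:3]).astype(int)
A=cv2.resize(s['color'][u[1]-60:u[1]+50,u[0]-70:u[0]+70],None,fx=4,fy=4,interpolation=cv2.INTER_CUBIC);B=cv2.resize(w['color'],None,fx=.6,fy=.6)[:,:240]
B=cv2.resize(w['color'][:,160:480],(238,298));im=np.zeros((440,800,3),np.uint8);im[:440,:560]=A;im[:298,560:798]=B;cv2.imwrite('pics/c7.png',im)
P=cloud(w);T=w2p(w,pose()[0][:3]);print(T)
```

```text
at [619.4  19.4  81.6  87.5] t 29.55 F [-10.    0.6  10.2] open 41.9
[315.93481915 241.13954118]
```

View pics/c7.png

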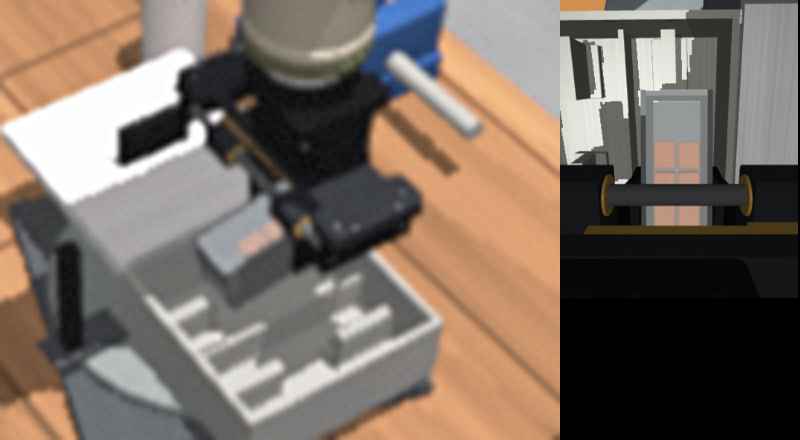

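```bash
cat >> h.py <<'E'
def tilt():
    p,st=pose();w=snap('wrist','wt.png');P=cloud(w)-p[:3];a=np.radians(p[3]);X=np.array([-np.sin(a),np.cos(a),0]);Y=np.array([np.cos(a),np.sin(a),0])
    Q=np.stack([P@X,P@Y,P[...,2]],-1);m=(abs(Q[...,1])<18)&(Q[...,0]>20)&(Q[...,0]<75)&(Q[...,2]>-25)&(Q[...,2]<60)
    for lo in range(20,75,6):
        k=m&(Q[...,0]>lo)&(Q[...,0]<lo+6)
        if k.sum()>20: print(lo,k.sum(),np.percentile(Q[k][:,2],[5,50,95]).round(1))
    C=w['color'].astype(int);n=((C[...,2]>C[...,0]+40)&(C[...,2]>110)&(abs(Q[...,1])<30)&(Q[...,2]>-60))
    return w
E
python3 - <<'E'
from h import *
tilt()
E
```

```text
20 1154 [34.5 35.7 37. ]
26 1172 [33.3 34.4 35.6]
32 1168 [31.8 33.1 34.4]
38 1191 [30.5 31.7 33. ]
44 1166 [29.2 30.4 31.6]
50 1160 [27.9 29.1 30.4]
56 1235 [26.5 27.8 29. ]
62 903 [-12.7  26.6  27.8]
68 198 [-14.2 -13.  -11.8]
74 37 [-14.  -13.  -11.8]
```

>>> apply_moves --moves '[0,0,0.002,0,0,0,0.004,0,0,0,0.006,0,0,0,0.008,0,0,0,0.009,0]'

```text
clock: 30.2
tool_pos: [619.4, 19.4, 41.2]
eef_rot: [0.0, 0.022, 1.0, 0.001]
ft_force: [-10.2, 1.6, 10.4]
opening: 41.7
finger_force: 30.0
```

>>> apply_moves --moves '[0,0,-0.01,0,0,0,-0.03,0,0,0,-0.05,0,0,0,-0.06,0,0,0,-0.06,0]'

```text
clock: 30.7
tool_pos: [620.1, 19.1, 64.5]
eef_rot: [0.001, 0.022, 1.0, 0.0]
ft_force: [0.4, -0.9, -2.8]
opening: 41.7
finger_force: 30.0
```

Run:
```python
from h import *
plan([]);tilt();w=cv2.imread('pics/wt.png');
s=snap('side','s6.png');u=w2p(s,pose()[0][:3]).astype(int)
A=cv2.resize(s['color'][u[1]-40:u[1]+70,u[0]-70:u[0]+70],None,fx=3.5,fy=3.5,interpolation=cv2.INTER_CUBIC);im=np.zeros((400,790,3),np.uint8);im[:385,:490]=A;im[:375,490:]=cv2.resize(w[:,160:480],(300,375));cv2.imwrite('pics/c8.png',im)
```

```text
at [620.1  19.1 101.5  87.5] t 30.7 F [ 0.4 -0.9 -2.8] open 41.7
20 1181 [33.9 35.3 36.6]
26 1165 [32.2 33.6 34.9]
32 1176 [30.5 31.9 33.3]
38 1155 [29.  30.2 31.6]
44 1146 [27.2 28.6 29.8]
50 1152 [25.5 26.8 28.1]
56 1172 [23.8 25.2 26.5]
62 1094 [22.2 23.5 24.8]
```

View pics/c8.png

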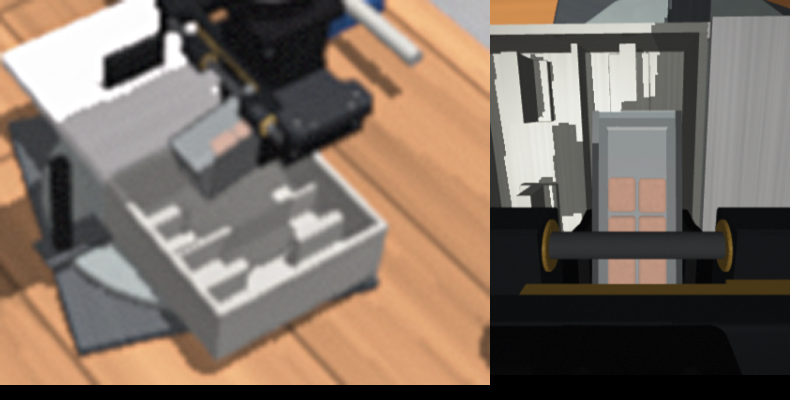

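```bash
cat >> h.py <<'E'
def chips():
    p,st=pose();a=np.radians(p[3]);X=np.array([-np.sin(a),np.cos(a),0]);Y=np.array([np.cos(a),np.sin(a),0])
    for n in('wrist','side','top'):
        w=snap(n,n+'c.png');P=cloud(w);C=w['color'].astype(int)
        m=(C[...,2]>C[...,0]+25)&(C[...,2]>C[...,1]+18)&(abs(P[...,0]-585)<95)&(abs(P[...,1]+18)<110)&(P[...,2]>25)&(P[...,2]<170)
        k,l,t,c=cv2.connectedComponentsWithStats(m.astype(np.uint8),connectivity=4)
        for i in range(1,k):
            if t[i,4]>(60 if n=='wrist' else 8):
                q=P[l==i].mean(0);d=q-p[:3];cy,sy=np.cos(np.radians(-2.6)),np.sin(np.radians(-2.6));e=q[:2]-[584.9,-18.5]
                print(n,t[i,4],'tub',np.round([cy*e[0]+sy*e[1],-sy*e[0]+cy*e[1],q[2]]),'tool',np.round([d@X,d@Y,d[2]]))
E
python3 - <<'E'
from h import *
chips()
E
```

```text
wrist 1050 tub [  3.  32. 134.] tool [30. -7. 33.]
wrist 1050 tub [  3.  47. 134.] tool [29.  7. 33.]
wrist 456 tub [ 16.  32. 138.] tool [16. -7. 37.]
wrist 479 tub [ 16.  47. 138.] tool [17.  7. 37.]
wrist 751 tub [ 38.  32. 144.] tool [-5. -7. 43.]
wrist 749 tub [ 38.  47. 144.] tool [-5.  7. 43.]
side 49 tub [  2.  27. 133.] tool [ 31. -12.  33.]
```

>>> apply_moves --moves '[0.015,0,0,0,-0.015,0,0,0,0.015,0,0,0,-0.015,0,0,0,0,0,0,0]'

```text
clock: 31.45
tool_pos: [620.0, 19.0, 63.4]
eef_rot: [0.0, 0.022, 1.0, -0.0]
ft_force: [-0.3, -1.0, -2.6]
opening: 41.8
finger_force: 30.0
```

Run:
```python
from h import *
plan([]);chips()
```

```text
at [620.   19.  100.4  87.5] t 31.45 F [-0.3 -1.  -2.6] open 41.8
wrist 1051 tub [-16.  33. 128.] tool [49. -6. 28.]
wrist 1054 tub [-15.  47. 128.] tool [49.  8. 28.]
wrist 1062 tub [  2.  33. 133.] tool [31. -6. 33.]
wrist 1034 tub [  2.  47. 133.] tool [31.  8. 33.]
wrist 513 tub [ 16.  33. 137.] tool [17. -6. 37.]
wrist 512 tub [ 16.  47. 137.] tool [17.  8. 37.]
wrist 752 tub [ 38.  33. 143.] tool [-5. -6. 43.]
wrist 752 tub [ 38.  47. 143.] tool [-5.  8. 43.]
side 21 tub [ 11.  27. 136.] tool [ 22. -12.  36.]
side 56 tub [-16.  27. 129.] tool [ 49. -12.  28.]
```

>>> apply_moves --moves '[-0.01,0,0,0,-0.02,0,0,0,-0.035,0,0,0,-0.045,0,0,0,-0.05,0,0,0]'

```text
clock: 32.1
tool_pos: [639.9, 18.1, 63.3]
eef_rot: [0.0, 0.022, 1.0, -0.0]
ft_force: [-0.2, -0.3, -3.2]
opening: 41.4
finger_force: 30.0
```

>>> apply_moves --moves '[0.015,0,0,0,-0.015,0,0,0,0.015,0,0,0,-0.015,0,0,0,0,0,0,0]'

```text
clock: 32.6
tool_pos: [639.8, 18.2, 63.5]
eef_rot: [0.0, 0.022, 1.0, -0.0]
ft_force: [-0.4, 0.8, -2.9]
opening: 41.7
finger_force: 30.0
```

Run:
```python
from h import *
plan([]);chips()
```

```text
at [639.8  18.2 100.5  87.5] t 32.6 F [-0.4  0.8 -2.9] open 41.7
wrist 411 tub [-20.  32.  54.] tool [ 73.  -7. -47.]
wrist 238 tub [-17.  49.  54.] tool [ 71.  10. -46.]
wrist 1052 tub [  2.  33. 128.] tool [51. -6. 27.]
wrist 1055 tub [  2.  47. 128.] tool [51.  8. 27.]
wrist 1055 tub [ 20.  33. 133.] tool [33. -6. 33.]
wrist 1063 tub [ 21.  47. 133.] tool [33.  8. 33.]
wrist 638 tub [ 35.  33. 137.] tool [18. -6. 37.]
wrist 653 tub [ 35.  47. 137.] tool [18.  8. 37.]
side 61 tub [ 19.  27. 133.] tool [ 34. -12.  33.]
side 16 tub [ -8.  27. 125.] tool [ 61. -12.  25.]
side 60 tub [-20.  34.  48.] tool [ 74.  -5. -53.]
```

>>> apply_moves --moves '[0.015,0,0,0,-0.015,0,0,0,0.015,0,0,0,-0.015,0,0,0,0,0,0,0]'

```text
clock: 33.25
tool_pos: [639.9, 18.2, 63.6]
eef_rot: [0.001, 0.022, 1.0, -0.0]
ft_force: [-0.5, 0.0, -2.7]
opening: 42.0
finger_force: 30.0
```

Run:
```python
from h import *
plan([(*tub(56,-37),100.5,87.5)]);chips()
```

```text
at [639.9  18.2 100.6  87.5] t 33.25 F [-0.5  0.  -2.7] open 42.0
[-0.006, -0.19, 0.0, -0.0] dist 76.0 rot 0.0
wrist 862 tub [-42.  58.  46.] tool [ 95.  19. -55.]
wrist 986 tub [-21.  37.  65.] tool [ 74.  -2. -36.]
wrist 1041 tub [  1.  34. 128.] tool [53. -5. 27.]
wrist 1066 tub [  2.  47. 128.] tool [52.  8. 27.]
wrist 1030 tub [ 19.  34. 133.] tool [34. -6. 32.]
wrist 1037 tub [ 20.  47. 133.] tool [33.  8. 32.]
side 33 tub [ 10.  27. 130.] tool [ 44. -12.  30.]
side 16 tub [ -9.  27. 127.] tool [ 63. -13.  26.]
side 12 tub [-6. 35. 91.] tool [ 59.  -4. -10.]
side 74 tub [-21.  30.  53.] tool [ 75.  -9. -48.]
side 38 tub [-46.  63.  47.] tool [ 99.  24. -54.]
```

>>> apply_moves --moves '[0,-0.01,-0.01,0,0,-0.025,-0.015,0,0,-0.045,-0.015,0,-0.003,-0.07,-0.015,0,-0.003,-0.095,-0.015,0]'

```text
clock: 33.9
tool_pos: [638.9, -21.2, 69.5]
eef_rot: [0.0, 0.022, 1.0, -0.0]
ft_force: [-0.0, -0.4, -2.5]
opening: 42.1
finger_force: 30.0
```

>>> apply_moves --moves '[0,-0.025,0,0,0,-0.05,0,0,0,-0.07,0,0,0,-0.085,0,0,0,-0.095,0,0]'

```text
clock: 34.4
tool_pos: [637.2, -58.5, 69.5]
eef_rot: [-0.0, 0.022, 1.0, 0.0]
ft_force: [0.2, -0.5, -1.3]
opening: 41.7
finger_force: 30.0
```

>>> apply_moves --moves '[0.015,0,0,0,-0.015,0,0,0,0.015,0,0,0,-0.015,0,0,0,0,0,0,0]'

```text
clock: 34.9
tool_pos: [637.9, -56.9, 69.5]
eef_rot: [0.0, 0.021, 1.0, 0.0]
ft_force: [0.2, 0.4, -2.2]
opening: 41.6
finger_force: 30.0
```

Run:
```python
from h import *
plan([]);chips()
```

```text
at [637.9 -56.9 106.5  87.6] t 34.9 F [ 0.2  0.4 -2.2] open 41.6
wrist 815 tub [-43.  64.  44.] tool [ 98. 100. -63.]
wrist 1427 tub [-19.  35.  57.] tool [ 74.  72. -49.]
wrist 424 tub [-19. -32.  53.] tool [ 73.   4. -53.]
wrist 2116 tub [  3. -35. 134.] tool [52.  1. 27.]
side 78 tub [-22.  30.  54.] tool [ 77.  66. -52.]
side 38 tub [-45.  63.  45.] tool [100.  99. -61.]
side 18 tub [ -7. -46. 131.] tool [ 62. -10.  25.]
side 24 tub [ -0. -35.  89.] tool [ 55.   1. -17.]
side 65 tub [ -3. -37.  41.] tool [ 57.  -1. -65.]
top 33 tub [-17.  47.  52.] tool [ 71.  83. -55.]
top 32 tub [-44.  65.  45.] tool [ 98. 101. -62.]
```

Two more fell; shake out the last pair, with extra shaking.

>>> apply_moves --moves '[0.015,0,0,0,-0.015,0,0,0,0.015,0,0,0,-0.015,0,0,0,0,0,0,0]'

```text
clock: 35.55
tool_pos: [637.8, -57.5, 69.6]
eef_rot: [0.0, 0.022, 1.0, -0.0]
ft_force: [-0.7, 1.1, -1.5]
opening: 41.9
finger_force: 30.0
```

>>> apply_moves --moves '[0.015,0,0,0,-0.015,0,0,0,0.015,0,0,0,-0.015,0,0,0,0,0,0,0]'

```text
clock: 36.05
tool_pos: [637.4, -57.6, 69.6]
eef_rot: [0.0, 0.022, 1.0, 0.0]
ft_force: [-0.3, 0.8, -1.4]
opening: 41.6
finger_force: 30.0
```

>>> apply_moves --moves '[0.015,0,0,0,-0.015,0,0,0,0.015,0,0,0,-0.015,0,0,0,0,0,0,0]'

```text
clock: 36.55
tool_pos: [637.2, -57.6, 69.5]
eef_rot: [0.0, 0.022, 1.0, 0.0]
ft_force: [-0.4, 0.3, -1.6]
opening: 42.0
finger_force: 30.0
```

Run:
```python
from h import *
p=plan([(None,None,170,None),(560,250,165,87.4)]);chips()
```

```text
at [637.2 -57.6 106.5  87.5] t 36.55 F [-0.4  0.3 -1.6] open 42.0
[0.0, 0.0, -0.159, 0.0] dist 63.0 rot 0
[0.226, 0.76, 0.013, 0.001] dist 317.0 rot -0.1
wrist 814 tub [-43.  64.  44.] tool [ 97. 101. -63.]
wrist 1051 tub [-26. -20.  47.] tool [ 80.  17. -60.]
wrist 1419 tub [-19.  35.  58.] tool [ 73.  72. -49.]
wrist 94 tub [ -4. -71.  54.] tool [ 58. -34. -53.]
wrist 85 tub [ -6. -36. 132.] tool [60.  1. 25.]
side 76 tub [-22.  30.  54.] tool [ 76.  66. -53.]
side 38 tub [-46.  62.  46.] tool [ 99.  99. -60.]
side 35 tub [-31. -13.  43.] tool [ 85.  23. -64.]
side 67 tub [ -3. -38.  42.] tool [ 58.  -1. -65.]
top 33 tub [-17.  47.  53.] tool [ 71.  84. -54.]
top 31 tub [-44.  65.  46.] tool [ 98. 102. -60.]
```

>>> apply_moves --moves '[0,0,-0.03,0,0,0,-0.07,0,0,0,-0.11,0,0,0,-0.145,0,0,0,-0.16,0]'

```text
clock: 37.2
tool_pos: [638.3, -58.0, 136.1]
eef_rot: [0.002, 0.022, 1.0, 0.0]
ft_force: [0.6, -0.4, -2.2]
opening: 41.4
finger_force: 30.0
```

Run:
```python
from h import *
plan([(560,250,None,87.4)]);chips()
w=cv2.imread('pics/wristc.png');s=cv2.imread('pics/sidec.png');im=np.zeros((400,800,3),np.uint8);im[:400,:400]=w[:,120:520];im[:400,400:]=cv2.resize(s[150:260,270:380],(400,400),interpolation=cv2.INTER_CUBIC);cv2.imwrite('pics/c9.png',im)
```

```text
at [638.3 -58.  173.1  87.5] t 37.2 F [ 0.6 -0.4 -2.2] open 41.4
[0.229, 0.761, -0.0, 0.001] dist 318.0 rot -0.1
wrist 450 tub [-43.  64.  44.] tool [  98.  101. -129.]
wrist 636 tub [-26. -20.  45.] tool [  81.   17. -128.]
wrist 796 tub [-19.  36.  57.] tool [  74.   74. -116.]
side 76 tub [-22.  29.  54.] tool [  77.   67. -119.]
side 38 tub [-45.  63.  46.] tool [ 100.  100. -127.]
side 36 tub [-32. -14.  44.] tool [  87.   23. -129.]
side 69 tub [ -4. -38.  42.] tool [  59.   -1. -131.]
top 38 tub [-18.  45.  56.] tool [  73.   82. -117.]
top 31 tub [-44.  65.  45.] tool [  99.  102. -128.]
```

View pics/c9.png

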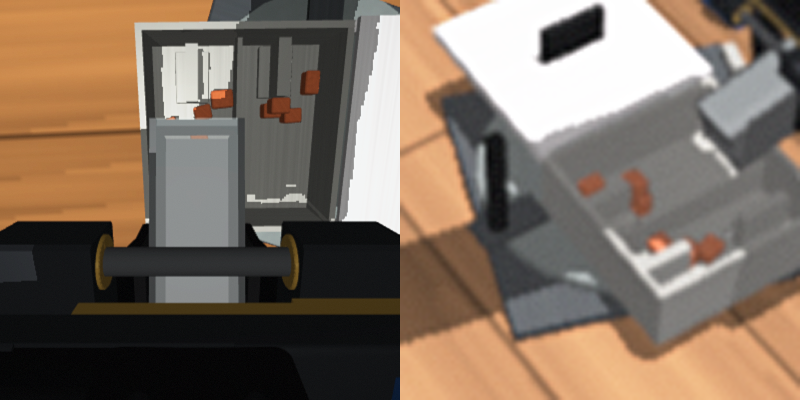

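>>> apply_moves --moves '[0.02,0.06,0,0,0.05,0.16,0,0,0.08,0.27,0,0,0.12,0.38,0,0,0.15,0.49,0,0]'

```text
clock: 37.85
tool_pos: [584.5, 142.3, 132.7]
eef_rot: [-0.001, 0.022, 1.0, -0.0]
ft_force: [0.9, -0.5, -1.4]
opening: 41.8
finger_force: 30.0
```

>>> apply_moves --moves '[0.03,0.1,0,0,0.05,0.18,0,0,0.07,0.24,0,0,0.08,0.27,0,0,0.08,0.27,0,0]'

```text
clock: 38.35
tool_pos: [557.7, 251.5, 132.7]
eef_rot: [-0.001, 0.021, 1.0, -0.0]
ft_force: [-0.1, 0.2, -1.7]
opening: 41.7
finger_force: 30.0
```

Run:
```python
from h import *
plan([(510.5,391,165,112),(510.5,391,80,137.7),(510.5,391,10.4,137.7)])
```

```text
at [557.7 251.5 169.7  87.6] t 38.35 F [-0.1  0.2 -1.7] open 41.7
[0.132, 0.344, 0.012, -0.203] dist 147.0 rot 24.4
[0.0, -0.0, 0.212, -0.214] dist 85.0 rot 25.7
[0.0, -0.0, 0.174, -0.0] dist 70.0 rot 0.0
```

>>> apply_moves --moves '[0.02,0.06,0,-0.04,0.05,0.14,0,-0.08,0.09,0.23,0.01,-0.13,0.12,0.31,0.01,-0.17,0.132,0.344,0.012,-0.203]'

```text
clock: 38.85
tool_pos: [509.1, 394.8, 128.4]
eef_rot: [-0.001, -0.194, 0.981, 0.001]
ft_force: [-0.4, -0.4, -1.8]
opening: 41.5
finger_force: 30.0
```

>>> apply_moves --moves '[0,0,0.04,-0.05,0,0,0.09,-0.1,0,0,0.14,-0.15,0,0,0.19,-0.19,0,0,0.212,-0.214]'

```text
clock: 39.35
tool_pos: [510.8, 389.8, 41.6]
eef_rot: [-0.001, -0.405, 0.914, -0.0]
ft_force: [-0.2, -0.3, -2.0]
opening: 42.0
finger_force: 30.0
```

Run:
```python
from h import *
plan([(510.5,391,10.4,137.7)])
```

```text
at [510.8 389.8  78.6 137.8] t 39.35 F [-0.2 -0.3 -2. ] open 42.0
[-0.002, 0.002, 0.171, 0.001] dist 68.0 rot -0.1
```

>>> apply_moves --moves '[0,0,0.03,0,0,0,0.06,0,0,0,0.09,0,0,0,0.11,0,0,0,0.12,0]'

```text
clock: 39.85
tool_pos: [511.6, 389.5, -5.1]
eef_rot: [-0.001, -0.403, 0.915, -0.0]
ft_force: [-0.0, 0.1, -2.0]
opening: 41.5
finger_force: 30.0
```

>>> apply_moves --moves '[0,0,0.005,0,0,0,0.01,0,0,0,0.016,0,0,0,0.022,0,0,0,0.028,0]'

```text
clock: 40.35
tool_pos: [512.9, 390.7, -14.0]
eef_rot: [0.001, -0.403, 0.915, 0.001]
ft_force: [0.2, 1.6, 8.6]
opening: 41.6
finger_force: 30.0
```

>>> apply_moves --moves '[0,0,0.005,0,0,0,0.01,0,0,0,0.015,0,0,0,0.018,0,0,0,0.021,0]'

```text
clock: 40.85
tool_pos: [515.0, 392.9, -20.5]
eef_rot: [0.004, -0.403, 0.915, 0.002]
ft_force: [4.9, 5.3, 10.3]
opening: 42.0
finger_force: 30.0
```

Run:
```python
from h import *
plan([(510.5,391,10.4,137.7)]);tilt()
```

```text
at [515.  392.9  16.5 137.5] t 40.85 F [ 4.9  5.3 10.3] open 42.0
[0.011, 0.005, 0.015, -0.001] dist 8.0 rot 0.2
20 1169 [37.5 38.5 39.6]
26 1202 [36.5 37.6 38.8]
32 1207 [35.6 36.7 37.8]
38 1231 [34.7 35.8 37. ]
44 1242 [33.7 34.9 36.1]
50 1276 [32.9 34.  35.1]
56 1304 [31.9 33.1 34.3]
62 1234 [-13.8  32.   33.3]
68 770 [-14.3 -13.2 -12.1]
74 131 [-14.3 -13.4 -12.4]
```

>>> apply_moves --moves '[0,0,0.004,0,0,0,0.008,0,0,0,0.012,0,0,0,0.014,0,0,0,0.016,0]'

```text
clock: 41.4
tool_pos: [514.6, 392.5, -27.3]
eef_rot: [0.004, -0.403, 0.915, 0.001]
ft_force: [4.2, 4.6, 9.2]
opening: 41.5
finger_force: 30.0
```

Run:
```python
from h import *
plan([(510.5,391,10.4,137.7)]);tilt()
```

```text
at [514.6 392.5   9.7 137.5] t 41.4 F [4.2 4.6 9.2] open 41.5
[0.01, 0.005, -0.002, -0.001] dist 4.0 rot 0.2
20 1190 [40.4 41.3 42.3]
26 1220 [40.1 41.1 42. ]
32 1244 [39.7 40.7 41.7]
38 1300 [39.4 40.4 41.4]
44 1320 [39.1 40.2 41.2]
50 1391 [38.8 39.8 40.9]
56 1373 [38.5 39.6 40.7]
62 1288 [-7.4 -5.8 40.1]
68 749 [-7.5 -6.5 -5.4]
74 136 [-7.6 -6.5 -5.3]
```

>>> apply_moves --moves '[0,0,0,0,0,0,0,0,0,0,0,0,0,0,0,0,0,0,0,0]' --jaw 0.15

```text
clock: 41.95
tool_pos: [511.8, 389.6, -30.3]
eef_rot: [-0.0, -0.403, 0.915, -0.0]
ft_force: [-1.0, 0.0, -0.4]
opening: 71.3
finger_force: 0.0
```

>>> apply_moves --moves '[0,0,-0.03,0,0,0,-0.09,0,0,0,-0.18,0,0,0,-0.28,0,0,0,-0.38,0]'

```text
clock: 42.45
tool_pos: [511.9, 389.5, 124.4]
eef_rot: [0.0, -0.403, 0.915, 0.0]
ft_force: [0.2, 0.3, 0.8]
opening: 74.2
finger_force: 0.0
```

Run:
```python
from h import *
plan([(585,300,200,110),(592,160,190,87.4)])
for n in('top','side','wrist'):
    s=snap(n,n+'7.png');P=cloud(s);m=(P[...,2]>40)&(P[...,2]<58)&(P[...,0]>430)&(P[...,0]<600)&(P[...,1]>310)&(P[...,1]<470)&(np.ptp(s['color'].astype(int),axis=2)<40)
    if m.sum()>30: print(n,m.sum(),P[m].mean(0).round(1),np.percentile(P[m][:,2],[5,95]).round(1),cv2.minAreaRect(P[m][:,:2].astype(np.float32)))
    m=(s['color'].max(2)<70)&(P[...,2]<14)&(P[...,2]>-5)&(P[...,0]>410)&(P[...,0]<610)&(P[...,1]>290)&(P[...,1]<490)
    if m.sum()>30: print(n,'mat',cv2.minAreaRect(P[m][:,:2].astype(np.float32)))
```

```text
at [511.9 389.5 161.4 137.5] t 42.45 F [0.2 0.3 0.8] open 74.2
[0.042, -0.286, -0.096, 0.229] dist 122.0 rot -27.5
[0.103, -0.335, 0.025, 0.189] dist 140.0 rot -22.6
top 449 [503.  379.4  49.6] [44.5 54.4] ((506.0440673828125, 383.1045227050781), (101.3989028930664, 42.57760238647461), 47.44570541381836)
top mat ((507.6707458496094, 369.55291748046875), (135.12814331054688, 120.58820343017578), 37.71113967895508)
side 359 [510.2 384.9  48.7] [43.3 52.5] ((513.1273803710938, 389.1378173828125), (128.05596923828125, 43.80833053588867), 48.16794967651367)
side mat ((507.43597412109375, 388.2228088378906), (151.15736389160156, 88.61876678466797), 49.40135955810547)
wrist 5601 [509.6 387.4  49.2] [48.1 50.4] ((511.8181457519531, 389.878173828125), (117.48365783691406, 42.06840896606445), 47.60850143432617)
wrist mat ((477.08843994140625, 422.054931640625), (157.62208557128906, 178.85177612304688), 47.58698654174805)
```

>>> apply_moves --moves '[0.01,-0.07,-0.03,0.06,0.02,-0.15,-0.06,0.12,0.03,-0.22,-0.09,0.17,0.042,-0.286,-0.096,0.22,0.042,-0.286,-0.096,0.229]' --jaw 0.45

```text
clock: 43.1
tool_pos: [587.6, 295.1, 160.4]
eef_rot: [0.0, -0.169, 0.986, -0.001]
ft_force: [-0.5, 0.0, 0.5]
opening: 49.5
finger_force: 0.0
```

>>> apply_moves --moves '[0.03,-0.09,0,0.05,0.06,-0.18,0.01,0.1,0.08,-0.26,0.02,0.15,0.1,-0.335,0.025,0.189,0.1,-0.335,0.025,0.189]'

```text
clock: 43.6
tool_pos: [593.7, 154.7, 150.0]
eef_rot: [-0.0, 0.027, 1.0, -0.001]
ft_force: [0.2, -1.0, 0.2]
opening: 48.1
finger_force: 0.0
```

Run:
```python
from h import *
for n in('side','wrist'):
    s=snap(n,n+'8.png');P=cloud(s);C=s['color']
    m=(P[...,2]>112)&(P[...,2]<134)&(abs(P[...,0]-590)<45)&(abs(P[...,1]-143)<30)&(C.max(2)<90)
    if m.sum()>20: print(n,'bar',m.sum(),cv2.minAreaRect(P[m][:,:2].astype(np.float32)),np.percentile(P[m][:,2],95))
    m=(P[...,2]>108)&(P[...,2]<142)&(abs(P[...,0]-463)<25)&(abs(P[...,1]-66)<25)
    if m.sum()>10: print(n,'post',m.sum(),cv2.minAreaRect(P[m][:,:2].astype(np.float32)),np.percentile(P[m][:,2],95))
    m=(P[...,2]>80)&(P[...,2]<100)&(abs(P[...,0]-590)<130)&(P[...,1]>-150)&(P[...,1]<260)
    if m.sum()>10: print(n,'tub',cv2.minAreaRect(P[m][:,:2].astype(np.float32)))
plan([(591.4,143,102,87.4)])
```

```text
side bar 97 ((588.7276611328125, 141.4176788330078), (13.840267181396484, 56.487308502197266), 89.17168426513672) 128.7156328035326
side post 64 ((461.2982177734375, 61.67336654663086), (17.647701263427734, 17.55203628540039), 28.502946853637695) 136.09654847828438
side tub ((566.9298095703125, 65.5229263305664), (336.24322509765625, 212.5577850341797), 87.91841888427734)
wrist bar 1245 ((590.113525390625, 143.35137939453125), (12.053043365478516, 58.30085754394531), 88.13919067382812) 128.07046594018684
wrist post 1137 ((463.73876953125, 64.37265014648438), (17.595165252685547, 17.56031036376953), 14.35962963104248) 135.06264647461362
wrist tub ((565.8455810546875, 65.87505340576172), (334.1421203613281, 211.95472717285156), 87.76295471191406)
at [593.1 160.2 187.1  87.4] t 43.7 F [-0.6  1.  -0.2] open 47.9
[0.002, -0.043, 0.213, -0.0] dist 87.0 rot 0.0
```

>>> apply_moves --moves '[0.003,-0.02,0.05,0,0.006,-0.043,0.11,0,0.007,-0.043,0.17,0,0.007,-0.043,0.2,0,0.007,-0.043,0.213,0]'

```text
clock: 44.2
tool_pos: [588.9, 144.7, 63.9]
eef_rot: [-0.001, 0.022, 1.0, -0.0]
ft_force: [-0.6, 0.5, -0.3]
opening: 48.2
finger_force: 0.0
```

>>> apply_moves --moves '[0,0,0,0,0,0,0,0,0,0,0,0,0,0,0,0,0,0,0,0]' --jaw 1

```text
clock: 44.7
tool_pos: [590.0, 143.5, 65.6]
eef_rot: [0.0, 0.023, 1.0, 0.0]
ft_force: [-0.3, -0.1, -0.5]
opening: 15.9
finger_force: 0.0
```

>>> apply_moves --moves '[0,0,0,0,0,0,0,0,0,0,0,0,0,0,0,0,0,0,0,0]'

```text
clock: 45.2
tool_pos: [590.0, 143.4, 65.4]
eef_rot: [0.0, 0.023, 1.0, 0.0]
ft_force: [-0.6, -0.1, 4.6]
opening: 11.7
finger_force: 30.0
```

Run:
```python
from h import *
plan([(583.9,-12,None,None),(583.5,-20,None,None)])
```

```text
at [590.  143.4 102.4  87.4] t 45.2 F [-0.6 -0.1  4.6] open 11.7
[-0.003, -0.389, -0.0, 0.0] dist 156.0 rot 0
[0.0, -0.02, -0.0, 0.0] dist 8.0 rot 0
```

>>> apply_moves --moves '[0,-0.02,0,0,0,-0.06,0,0,0,-0.11,0,0,0,-0.16,0,0,0,-0.21,0,0]'

```text
clock: 45.7
tool_pos: [587.2, 57.7, 65.5]
eef_rot: [0.002, 0.023, 1.0, 0.0]
ft_force: [8.4, 2.3, -2.1]
opening: 11.8
finger_force: 30.0
```

>>> apply_moves --moves '[0,-0.04,0,0,0,-0.08,0,0,0,-0.12,0,0,0,-0.15,0,0,0,-0.18,0,0]'

```text
clock: 46.2
tool_pos: [583.7, -14.2, 65.5]
eef_rot: [0.001, 0.024, 1.0, 0.0]
ft_force: [6.5, 1.1, 0.4]
opening: 11.9
finger_force: 30.0
```

>>> apply_moves --moves '[0,-0.005,0,0,0,-0.01,0,0,0,-0.015,0,0,0,-0.02,0,0,0,-0.025,0,0]'

```text
clock: 46.7
tool_pos: [583.2, -19.4, 65.5]
eef_rot: [0.001, 0.022, 1.0, 0.002]
ft_force: [5.1, 17.0, 1.5]
opening: 11.8
finger_force: 30.1
```

>>> apply_moves --moves '[0,0,0,0,0,0,0,0,0,0,0,0,0,0,-0.03,0,0,0,-0.08,0]' --jaw 0.6

```text
clock: 47.2
tool_pos: [580.8, -23.2, 96.8]
eef_rot: [-0.001, 0.023, 1.0, -0.0]
ft_force: [1.6, -0.4, 0.5]
opening: 33.7
finger_force: 0.0
```

>>> apply_moves --moves '[0.05,0,-0.08,0,0.12,0,-0.13,0,0.18,0.04,-0.15,0,0.24,0.08,-0.15,0,0.28,0.12,-0.15,0]'

```text
clock: 47.7
tool_pos: [471.2, 30.5, 158.1]
eef_rot: [0.0, 0.024, 1.0, 0.0]
ft_force: [-0.3, 0.4, 0.5]
opening: 34.7
finger_force: 0.0
```

Run:
```python
from h import *
for n in('side','wrist','top'):
    s=snap(n,n+'9.png');P=cloud(s);C=s['color']
    m=(P[...,2]>112)&(P[...,2]<134)&(abs(P[...,0]-585)<45)&(abs(P[...,1]+18)<30)&(C.max(2)<90)
    if m.sum()>20: print(n,'bar',m.sum(),cv2.minAreaRect(P[m][:,:2].astype(np.float32)),np.percentile(P[m][:,2],95))
    m=(P[...,2]>108)&(P[...,2]<142)&(abs(P[...,0]-463)<25)&(abs(P[...,1]-66)<25)
    if m.sum()>10: print(n,'post',m.sum(),cv2.minAreaRect(P[m][:,:2].astype(np.float32)),np.percentile(P[m][:,2],95))
plan([(463.7,64.4,150,87.4)])
im=cv2.resize(cv2.imread('pics/side9.png')[130:270,250:420],None,fx=4,fy=4);cv2.imwrite('pics/c10.png',im)
```

```text
side bar 96 ((580.865966796875, -23.539794921875), (12.356928825378418, 54.42490005493164), 85.67634582519531) 128.84610111669977
side post 63 ((462.9296875, 64.031005859375), (17.15788459777832, 17.580324172973633), 13.691507339477539) 136.57043510549423
wrist post 569 ((463.12823486328125, 65.91018676757812), (17.045984268188477, 17.31509780883789), 12.168234825134277) 134.9808676435007
at [472.   31.1 194.9  87.4] t 47.85 F [ 0.7 -0.7  0.4] open 34.7
[0.024, 0.082, 0.112, 0.0] dist 56.0 rot -0.0
```

View pics/c10.png

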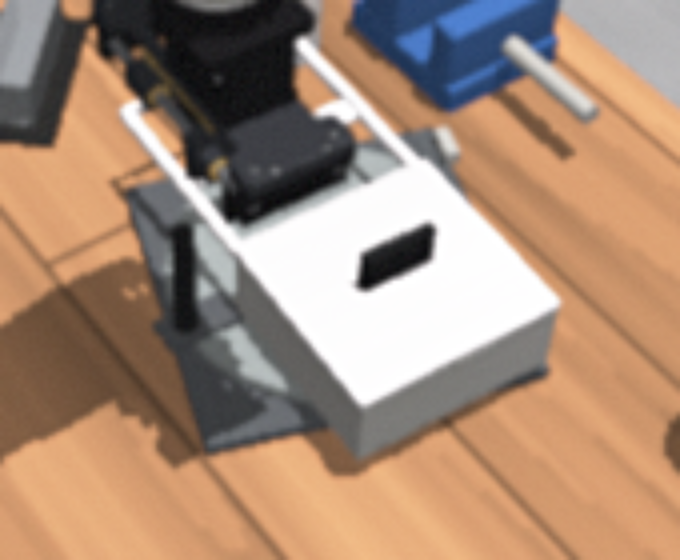

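>>> apply_moves --moves '[0.005,0.02,0.02,0,0.012,0.05,0.05,0,0.02,0.082,0.08,0,0.022,0.085,0.112,0,0.022,0.085,0.112,0]'

```text
clock: 48.35
tool_pos: [463.7, 65.1, 109.9]
eef_rot: [-0.002, 0.022, 1.0, -0.001]
ft_force: [0.6, -0.9, 0.2]
opening: 34.9
finger_force: 0.0
```

Run:
```python
from h import *
plan([(463.3,65.2,101,87.6)]);print(np.round(env.read_state()['joint_positions'],2))
```

```text
at [463.7  65.1 146.9  87.4] t 48.35 F [ 0.6 -0.9  0.2] open 34.9
[0.001, 0.0, 0.115, -0.001] dist 46.0 rot 0.2
[-0.63  0.04  0.4   1.97 -0.01  1.14  1.31]
```

>>> apply_moves --moves '[0,0,0,0.07,0,0,0,0.14,0,0,0,0.21,0,0,0,0.28,0,0,0,0.35]'

```text
clock: 48.85
tool_pos: [465.5, 64.5, 112.4]
eef_rot: [0.0, 0.383, 0.924, -0.0]
ft_force: [0.3, 0.4, -0.4]
opening: 34.9
finger_force: 0.0
```

>>> apply_moves --moves '[0,0,0,0.07,0,0,0,0.14,0,0,0,0.21,0,0,0,0.28,0,0,0,0.35]'

```text
clock: 49.35
tool_pos: [465.5, 64.5, 112.4]
eef_rot: [0.0, 0.689, 0.725, -0.0]
ft_force: [-0.1, -1.0, -1.2]
opening: 35.3
finger_force: 0.0
```

>>> apply_moves --moves '[0,0,0,0.049,0,0,0,0.049,0,0,0,0.049,0,0,0,0.049,0,0,0,0.049]'

```text
clock: 49.85
tool_pos: [465.3, 65.0, 112.3]
eef_rot: [-0.0, 0.722, 0.692, 0.0]
ft_force: [0.3, 0.3, 0.9]
opening: 34.9
finger_force: 0.0
```

Run:
```python
from h import *
plan([(463.3,65.2,101,-2.4)]);print(np.round(env.read_state()['joint_positions'],2))
```

```text
at [465.3  65.  149.3  -2.4] t 49.85 F [0.3 0.3 0.9] open 34.9
[0.0, -0.005, 0.121, -0.0] dist 48.0 rot 0.0
[-0.65  0.03  0.43  1.97 -0.02  1.14 -0.26]
```

Descend, grip the post, then swing 30°.

>>> apply_moves --moves '[0,-0.005,0.03,0,0,-0.005,0.06,0,0,-0.005,0.09,0,0,-0.005,0.11,0,0,-0.005,0.121,0]'

```text
clock: 50.35
tool_pos: [462.6, 64.9, 62.6]
eef_rot: [-0.0, 0.722, 0.691, -0.001]
ft_force: [-0.3, 0.5, -0.9]
opening: 35.0
finger_force: 0.0
```

>>> apply_moves --moves '[0,0,0,0,0,0,0,0,0,0,0,0,0,0,0,0,0,0,0,0]' --jaw 1

```text
clock: 50.85
tool_pos: [463.5, 65.3, 64.3]
eef_rot: [0.0, 0.722, 0.691, 0.0]
ft_force: [-1.1, -0.5, 2.9]
opening: 17.1
finger_force: 30.0
```

>>> apply_moves --moves '[-0.016,0,0,-0.025,-0.033,0.002,0,-0.05,-0.065,0.007,0,-0.1,-0.097,0.015,0,-0.15,-0.127,0.027,0,-0.2]'

```text
clock: 51.35
tool_pos: [471.7, 14.3, 64.3]
eef_rot: [-0.0, 0.561, 0.828, 0.001]
ft_force: [-1.9, 2.0, 3.1]
opening: 17.2
finger_force: 30.0
```

Run:
```python
from h import *
p=plan([]);c=np.array([588.2,60.2]);print(p[:2]-c,np.hypot(*(p[:2]-c)),np.degrees(np.arctan2(*(p[:2]-c)[::-1])),env.read_state()['torque'])
```

```text
at [471.7  14.3 101.3  21.8] t 51.35 F [-1.9  2.   3.1] open 17.2
[-116.49134903  -45.92321367] 125.21651629369511 -158.4846518572066 [ 0.58127915  0.25646329 -0.07781559]
```

>>> apply_moves --moves '[-0.033,0.002,0,-0.05,-0.065,0.007,0,-0.1,-0.097,0.015,0,-0.15,-0.127,0.027,0,-0.2,-0.156,0.042,0,-0.25]'

```text
clock: 51.85
tool_pos: [510.2, -38.3, 64.3]
eef_rot: [-0.0, 0.328, 0.945, 0.0]
ft_force: [-2.9, 1.7, 7.0]
opening: 17.0
finger_force: 30.0
```

>>> apply_moves --moves '[-0.016,0,0,-0.025,-0.033,0.002,0,-0.05,-0.049,0.004,0,-0.075,-0.065,0.007,0,-0.1,-0.081,0.011,0,-0.125]'

```text
clock: 52.35
tool_pos: [538.3, -55.2, 64.3]
eef_rot: [-0.0, 0.203, 0.979, -0.0]
ft_force: [-4.3, -0.0, 7.3]
opening: 17.1
finger_force: 30.0
```

```bash
cat >> h.py <<'E'
def tt():
    p=plan([]);c=np.array([588.2,60.2]);d=p[:2]-c;print('R',np.hypot(*d).round(1),'turned',round((np.degrees(np.arctan2(d[1],d[0]))-177.7)%360-0,1))
E
python3 - <<'E'
from h import *
tt()
E
```

```text
at [538.3 -55.2 101.3  66.6] t 52.35 F [-4.3 -0.   7.3] open 17.1
R 125.8 turned 68.9
```

>>> apply_moves --moves '[-0.008,0,0,-0.0125,-0.016,0,0,-0.025,-0.025,0.001,0,-0.0375,-0.033,0.002,0,-0.05,-0.041,0.003,0,-0.0625]'

```text
clock: 52.85
tool_pos: [548.9, -59.2, 63.7]
eef_rot: [-0.005, 0.139, 0.99, 0.001]
ft_force: [-29.2, 4.6, 23.8]
opening: 16.9
finger_force: 30.0
```

>>> apply_moves --moves '[-0.008,0,0,-0.0125,-0.016,0,0,-0.025,-0.025,0.001,0,-0.0375,-0.033,0.002,0,-0.05,-0.041,0.003,0,-0.0625]'

```text
clock: 53.35
tool_pos: [569.7, -63.1, 63.5]
eef_rot: [-0.0, 0.073, 0.997, 0.0]
ft_force: [0.1, -0.8, 0.1]
opening: 3.8
finger_force: 0.0
```

Run:
```python
from h import *
tt()
```

```text
at [569.7 -63.1 100.5  81.6] t 53.35 F [ 0.1 -0.8  0.1] open 3.8
R 124.7 turned 83.8
```

>>> apply_moves --moves '[-0.01,0,-0.03,0,-0.01,0,-0.09,0,-0.01,0,-0.18,0,-0.01,0,-0.2,0,-0.01,0,-0.2,0]'

```text
clock: 53.85
tool_pos: [575.6, -64.4, 146.4]
eef_rot: [0.002, 0.075, 0.997, 0.0]
ft_force: [-1.3, 0.1, -0.4]
opening: 0.3
finger_force: 0.0
```

Run:
```python
from h import *
plan([])
for n in('side','wrist','top'):
    s=snap(n,n+'10.png');P=cloud(s);C=s['color']
    m=(P[...,2]>110)&(P[...,2]<140)&(abs(P[...,0]-560)<40)&(abs(P[...,1]+60)<30)
    if m.sum()>10:
        (a,b),wh,g=cv2.minAreaRect(P[m][:,:2].astype(np.float32));d=np.array([a,b])-[588.2,60.2];print(n,'post',m.sum(),a,b,wh,np.percentile(P[m][:,2],95),'ang',(np.degrees(np.arctan2(d[1],d[0]))-177.7)%360,np.hypot(*d))
    m=(P[...,2]>105)&(P[...,2]<134)&(P[...,0]>610)&(P[...,0]<720)&(abs(P[...,1]-40)<70)&(C.max(2)<90)
    if m.sum()>20: print(n,'bar',m.sum(),cv2.minAreaRect(P[m][:,:2].astype(np.float32)))
    m=(P[...,2]>84)&(P[...,2]<100)&(P[...,0]>480)&(P[...,0]<790)&(P[...,1]>-80)&(P[...,1]<180)
    print(n,'top',cv2.minAreaRect(P[m][:,:2].astype(np.float32)))
```

```text
at [575.6 -64.4 183.4  81.4] t 53.85 F [-1.3  0.1 -0.4] open 0.3
side post 63 545.8812255859375 -59.71586227416992 (18.99826431274414, 16.185104370117188) 136.25670042226483 ang 72.86186484726147 127.16403852058964
side top ((598.2507934570312, 52.93791961669922), (251.23109436035156, 236.42149353027344), 89.93617248535156)
wrist post 580 546.809814453125 -58.45314407348633 (16.98321533203125, 17.461284637451172) 135.16443622292584 ang 73.06951967276916 125.6650948279921
wrist bar 866 ((665.6521606445312, 45.057106018066406), (34.75775909423828, 11.38339900970459), 70.48700714111328)
wrist top ((566.5555419921875, 40.43168640136719), (217.03839111328125, 252.87347412109375), 71.09313201904297)
top bar 69 ((665.70263671875, 42.613243103027344), (36.127098083496094, 12.784209251403809), 69.29737091064453)
top top ((634.0051879882812, 74.99169921875), (210.75601196289062, 306.58660888671875), 89.15851593017578)
```

Run:
```python
from h import *
plan([(547,-58.3,150,70.7),(547,-58.3,101,70.7)])
```

```text
at [573.5 -64.  180.   81.5] t 54.0 F [ 0.1 -0.1 -0.1] open 0.7
[0.068, 0.004, 0.075, 0.09] dist 40.0 rot -10.8
[-0.0, 0.0, 0.123, -0.0] dist 49.0 rot 0.0
```

>>> apply_moves --moves '[0.03,0.002,0.02,0.045,0.068,0.004,0.05,0.09,0.068,0.004,0.075,0.09,0.068,0.004,0.075,0.09,0.068,0.004,0.075,0.09]' --jaw 0.55

```text
clock: 54.5
tool_pos: [547.6, -58.6, 113.7]
eef_rot: [-0.0, 0.167, 0.986, -0.0]
ft_force: [-0.3, 0.7, 0.7]
opening: 32.7
finger_force: 0.0
```

Run:
```python
from h import *
plan([(547,-58.3,101,70.7)])
```

```text
at [547.6 -58.6 150.7  70.8] t 54.5 F [-0.3  0.7  0.7] open 32.7
[0.002, 0.0, 0.124, 0.001] dist 50.0 rot -0.1
```

>>> apply_moves --moves '[0,0,0.03,0,0,0,0.07,0,0,0,0.1,0,0,0,0.12,0,0,0,0.124,0]'

```text
clock: 55.0
tool_pos: [546.7, -58.5, 63.2]
eef_rot: [-0.001, 0.168, 0.986, -0.0]
ft_force: [-0.7, 0.3, 0.1]
opening: 39.0
finger_force: 0.0
```

>>> apply_moves --moves '[0,0,0,0,0,0,0,0,0,0,0,0,0,0,0,0,0,0,0,0]' --jaw 1

```text
clock: 55.5
tool_pos: [547.5, -58.8, 64.7]
eef_rot: [0.0, 0.168, 0.986, 0.0]
ft_force: [-0.1, -1.5, 3.8]
opening: 17.0
finger_force: 30.0
```

>>> apply_moves --moves '[-0.002,0,0,0,-0.004,0,0,0,-0.006,0,0,0,-0.008,0,0,0,-0.01,0,0,0]'

```text
clock: 56.0
tool_pos: [547.3, -58.8, 64.6]
eef_rot: [-0.004, 0.168, 0.986, 0.001]
ft_force: [-25.0, 5.2, 25.6]
opening: 17.4
finger_force: 30.0
```

Run:
```python
from h import *
tt()
```

```text
at [547.3 -58.8 101.6  70.7] t 56.0 F [-25.    5.2  25.6] open 17.4
R 125.8 turned 73.3
```

>>> apply_moves --moves '[0,0,0,0,0,0,0,0,0,0,0,0,0,0,0,0,0,0,0,0]' --jaw 0.55

```text
clock: 56.5
tool_pos: [551.2, -59.9, 64.2]
eef_rot: [0.0, 0.168, 0.986, -0.0]
ft_force: [-0.1, 0.7, 0.8]
opening: 38.0
finger_force: 0.0
```

>>> apply_moves --moves '[0,0,-0.05,0,0,0,-0.12,0,0,0,-0.22,0,0,0,-0.32,0,0,0,-0.4,0]'

```text
clock: 57.0
tool_pos: [551.4, -60.0, 226.7]
eef_rot: [0.001, 0.168, 0.986, 0.0]
ft_force: [0.8, -0.4, -0.3]
opening: 39.3
finger_force: 0.0
```

>>> apply_moves --moves '[-0.03,-0.1,0,0,-0.06,-0.2,0,0,-0.09,-0.3,0,0,-0.1,-0.33,0,0,-0.1,-0.33,0,0]'

```text
clock: 57.5
tool_pos: [544.5, -200.1, 224.2]
eef_rot: [-0.0, 0.17, 0.985, -0.0]
ft_force: [-0.6, 1.3, -0.7]
opening: 39.2
finger_force: 0.0
```

Run:
```python
from h import *
plan([])
for n in('side','top'):
    s=snap(n,n+'11.png');P=cloud(s)
    m=(P[...,2]>110)&(P[...,2]<140)&(abs(P[...,0]-550)<40)&(abs(P[...,1]+60)<30)
    if m.sum()>10:
        (a,b),wh,g=cv2.minAreaRect(P[m][:,:2].astype(np.float32));print(n,'post',a,b)
cv2.imwrite('pics/fin.png',np.vstack([cv2.imread('pics/top11.png')[60:310,80:580],cv2.imread('pics/side11.png')[50:350,100:600]]))
```

```text
at [ 544.5 -200.1  261.2   70.4] t 57.5 F [-0.6  1.3 -0.7] open 39.2
side post 547.2476196289062 -60.84767150878906
top post 546.7179565429688 -56.77379608154297
```

View pics/fin.png

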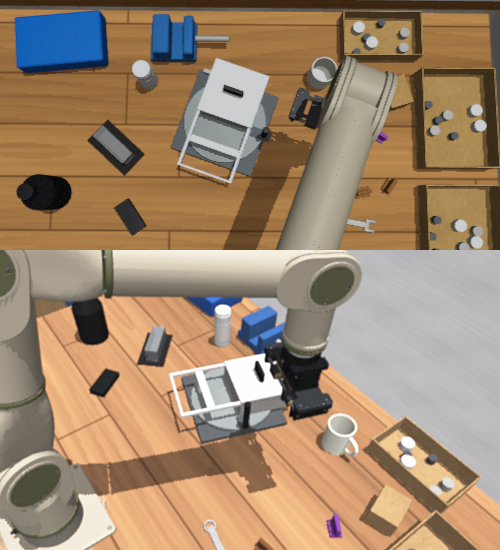

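```bash
python3 -c "
from plant import env
print(env.close_job())"
```

```text
the job is handed in; nothing more can be done
None
```

The job is done and handed in at 57.5 s: the three brackets and all eight chips are in the tub (four chips per lane), the empty shaker lies right way up about 3 mm off the centre of its mat, the cover is shut, and the turntable is on its end stop; the fingertips sat about 37 mm above the reported TCP, so I corrected for that after one missed grasp.

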